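Garlic from the drawer behind the oil and salt

TASK

The garlic lies in the produce drawer, but the oil bottle and the salt shaker stand in the drawer's way: stand both of them in the dark serving tray before you open the drawer. Then pull the drawer open, set the garlic in the round hollow of the chopping board, and push the drawer fully shut again with the lemon left in it. Only when the drawer is shut, put the oil bottle and the salt shaker back, upright, each in its own stand (oil in the wide wooden one, salt in the small white one).

Things in the scene. Friction and masses are not known exactly. Their poses are not given: they have to be found in the camera images.
- oil_bottle: square glass oil bottle, yellow cap, 61 x 61 x 268 mm, 0.3 to 0.55 kg. Origin: centre of underside, z up. Corners 37 mm from its axis up to 190 mm; above, a cone to the cap, a cylinder 32 mm in diameter from 252 to 266 mm: grip it there from above (fingertips at 250 mm); it may swing about the line between the fingers: close along the way it is carried. Starts in oil_stand, underside 5 mm up.
- salt_shaker: round salt shaker with a grey cap, 44 mm in diameter, 90 mm high; the cap (34 mm in diameter) begins at 66 mm. Origin: centre of its underside, z up. Starts upright in salt_stand, its underside 5 mm above the worktop.
- garlic: pinkish white garlic bulb, 60 x 57 mm, 58 mm high, widest about 25 mm up, narrowing to a stem. Origin: centre of its underside, z up. Starts in one of the two compartments (left or right) of the shut drawer, seen from above through the wires over the drawer.
- lemon: yellow lemon, 76 x 56 mm, 55 mm high, in the other compartment of the drawer; it stays in the drawer (the drawer may carry it along). Origin: centre of its underside.
- drawer (a joint): travel of the produce drawer, 0 shut to 0.09 m open at the stop, along -x of drawer_pull (towards the robot). About 2 N of friction; stays where left. Front panel 288 mm wide, 14 to 80 mm above the worktop. The fixed wooden unit behind it is 290 mm wide, 105 mm deep, 90 mm high, with wires 25 mm apart over its top, so the compartments are open from above only when pulled out.
- drawer_pull (a point): middle of the drawer's steel bar handle, 60 mm above the worktop, moves with it; x points into the unit, y along the bar, z up. Bar 10 mm thick, 110 mm long, posts at y = -42 and 42 mm, 35 mm in front of the panel. Here the compartments span x 49 to 132 mm and y 3 to 125 / -125 to -3 mm; floor 20 mm above the worktop, side walls to 50 mm, middle partition to 40 mm.
- board: light wooden chopping board, 150 x 190 mm (x, y), 18 mm thick, with a round flat hollow in its middle, 70 mm in diameter and 5 mm deep (its floor 13 mm above the worktop). Fixed. Origin: centre of its underside on the worktop, z up. On one side of the drawer, left or right.
- tray: dark wooden serving tray with brass handles, 150 x 190 mm (x, y), floor 6 mm thick, rim 6 mm wide and 16 mm high, handles 27 mm high at y = -92 and 92 mm. Fixed. Origin: centre of underside on the worktop. On the other side of the drawer from the board. Holds bottle and shaker side by side along y (as at y = 36 and -58 mm).
- oil_stand: dark wooden round stand for the oil bottle, 96 mm outside, 86 mm inside, floor 5 mm above the worktop, rim 9 mm high. Fixed in front of the drawer, left or right. Origin: centre of its underside, z up. The drawer passes over it.
- salt_stand: white round stand for the salt shaker, 67 mm outside, 57 mm inside, floor 5 mm above the worktop, rim 9 mm high. Fixed in front of the drawer, beside the other stand. Origin: centre of its underside, z up. The drawer passes over it.

How it is judged (in metres and radians):
On the way, in this order (a step that is already met when the one before it is completed fails the run):
1. oil bottle and salt shaker both stand in the tray, let go, with the drawer still shut (x of oil_bottle in the frame of tray between -0.06 and 0.06 m and y of oil_bottle in the frame of tray between -0.075 and 0.075 m and z of each of oil_bottle, salt_shaker in the frame of tray below 0.012 m and angle between each of oil_bottle, salt_shaker's own z axis and vertical below 0.1 rad and x of salt_shaker in the frame of tray between -0.06 and 0.06 m and y of salt_shaker in the frame of tray between -0.075 and 0.075 m and contact force between each of oil_bottle, salt_shaker and the fingers below 0.1 N and value of joint drawer below 0.01 m), for 0.2 s.
2. the drawer is pulled open (value of joint drawer above 0.06 m), for 0.1 s.
3. the garlic sits in the board's hollow, let go, while the drawer is still open (horizontal distance between garlic and board below 0.015 m and z of garlic in the frame of board below 0.022 m and contact force between garlic and the fingers below 0.1 N and linear speed of garlic below 0.03 m/s and value of joint drawer above 0.02 m), for 0.2 s.
4. the drawer is fully shut again (value of joint drawer below 0.005 m), for 0.1 s.
At the end, for the whole second after the job is handed in: Drawer shut within 5 mm, lemon in it; garlic on the floor of the board's hollow within 15 mm of its middle; oil bottle and salt shaker upright (0.1 rad) on the floors of their own stands within 12 mm of the middle; all released and at rest (value of joint drawer below 0.005 m and horizontal distance between garlic and board below 0.015 m and z of garlic in the frame of board below 0.022 m and linear speed of each of garlic, oil_bottle, salt_shaker below 0.03 m/s and horizontal distance between oil_bottle and oil_stand below 0.012 m and z of oil_bottle in the frame of oil_stand below 0.008 m and angle between each of oil_bottle, salt_shaker's own z axis and vertical below 0.1 rad and horizontal distance between salt_shaker and salt_stand below 0.012 m and z of salt_shaker in the frame of salt_stand below 0.008 m and x of lemon in the frame of drawer_pull between 0.049 and 0.135 m and height (world z) of lemon below 0.05 m); the robot touches nothing.
It fails at once if the drawer is opened (by more than 20 mm) while the bottle or the shaker is not in the tray (value of joint drawer above 0.02 m and (horizontal distance between any of oil_bottle, salt_shaker and tray above 0.1 m or height (world z) of any of oil_bottle, salt_shaker above 0.03 m)).
It fails at once if the oil bottle or the salt shaker is tipped over (angle between any of oil_bottle, salt_shaker's own z axis and vertical above 0.5 rad).
It fails at once if the lemon is taken out of the drawer (height (world z) of lemon above 0.06 m).
It also fails if it takes over 144 s, if anything falls off the work surface, if the arm or the gripper's body presses on something with over 40 N, if the wrist force passes 120 N, or if a joint passes its speed limit or range.

ROBOT

A 6-joint arm with a two-finger parallel gripper is mounted at the origin on the work surface; the furniture and walls round the work are solid. World frame = base frame: x ahead of the robot, y to its left, z up, the work surface at z = 0. Lengths are in mm, angles in rad, forces in N, time in s.
With the tool pointing down it reaches from about 325 to 1000 mm from the base axis. Payload 5.1 kg.
Tool frame: the origin (TCP) lies at the very end of the fingers, on their centre line; the grasp point (between the pads) lies 19 mm behind it; z points along the fingers, y is the line along which they close (so a half turn about z gives the same grasp; the last joint's range is limited). The gripper opens to 85 mm and grips with 20 to 120 N. Pads are 22 mm wide; open, the fingers measure 114 mm over their backs; the gripper's body (76 mm by 85 mm) begins 54 mm behind the grasp point. The pads swing forward as they close: fully open they stand 13 mm farther back than shut.
Start: joints at [1.077, 0.124, 1.65, -0, 1.367, -0.083], TCP at [259.592, 595.9, 192.622] pointing down, gripper open.
Joint ranges: [-2.61, 2.61], [-1.02, 2.33], [0.03, 2.71], [-1.35, 4.49], [0.32, 2.68], [-2.91, 2.91]. Speed limits (rad/s): [2.57, 2.57, 3.14, 3.14, 3.14, 3.14].

INTERFACE

Orientations are given as a 3x3 rotation matrix whose columns are the frame's x, y, z axes.
In Python, from bench import arm, get_image, camera_params, ticket, silhouettes, landmark_of gives the robot as it stands.
- The arm moves only by the tool servo_tool, never from a script. Its argument "series" is one flat list of numbers, 7 for each row, row after row: the shift along the world's x, y, z in cm, then the turn, a rotation vector about the world's x, y, z in degrees, then the opening, from -1 (shut) to 1 (fully open). In form: [x, y, z, wx, wy, wz, grip, x, y, z, wx, wy, wz, grip, ...]. A call has 1 to 20 rows; each row is the pose to reach, as a shift and turn from the pose commanded when the call began; what a row does not reach only later rows make up. A row lasts 1/12 s, in which the tool goes at most 41.7 mm and 7.16 degrees, less where a joint would pass 70% of its speed; a pose out of reach is approached as far as the arm can. A call with a gripper value outside its range is refused whole. The fingers move at their own pace and stop on an object; "squeeze" is the grip in N (left out, the last holds). Time passes only in rows, so rows that repeat a pose let the fingers close. It gives the time, the measured TCP pose, the force, the opening and the grip force at its end, in the units of the state.
- arm.state(): the state, without advancing time (a new reading comes with each control period).
- get_image(name): name is "scene" or "side" or "wrist"; returns the picture (384x512x3 uint8, red, green, blue); there is no depth.
- camera_params(name): a dict with "camera_matrix" (3x3 intrinsics, pixels), "R" (3x3) and "t" (3): a world point X has camera coordinates R X + t. Camera axes: x right, y down, z forward; pixel columns grow to the right and rows downward; lengths in mm; the calibration is good to about 2 mm. A picture is of the moment at which its call begins: read the wrist's pose just before it. camera_params takes no time and is no camera call; for the wrist camera it gives the pose at the moment of the call.
- ticket.job_done(): hands the job in; it is judged then, once.
Trained networks look in the newest picture that a camera, given by its name, has taken for a name from the list of things; names that differ only in an ending like _2 or _b are one class to them, and where a whole thing is asked for, a point or a joint stands for the part that bears it (a point fixed in the world has none). Each returns a list of dicts, best first, with "confidence" (0 to 1); they miss things now and then, are a little off and sometimes report something else, mostly with a low value. They report only what shows in the picture. A call takes as long as a camera call.
- silhouettes(camera, thing): "pixels" (384x512 bool, what is visible of it) and "bbox" ([left, top, width, height] as shares, 0 to 1, of the picture: columns of its width, rows of its height, round what is visible of it).
- landmark_of(camera, thing): "centre" ([column, row] as shares, 0 to 1, of the picture: columns of its width, rows of its height: a listed point, or the origin of a listed thing).
The state is a dict: "t": time; "joint_positions": joint angles; "qd": joint speeds; "effort": joint torques, N m; "ee_pos": TCP position; "tcp_rot": TCP orientation; "wrist_force": force on the tool from outside, world axes, zero at the start; "ft_torque": the same for the moment, N m; "opening": finger opening in mm; "grasp_force": force on a finger pad.
Only numpy, scipy, OpenCV 4.12 (cv2) and the standard library are available. Lean on these libraries where they do the work, as an engineer would, in place of code of your own. Each camera call takes 0.05 s, during which the arm holds its last target. There are 200 camera calls.

## Working session

There is one attempt and no reset: what is moved stays moved. The work goes in short steps, Python scripts to look and compute and a tool call to move; the robot and the scene stay as the last step left them, time stands still between calls to the robot, and variables do not carry over. Pictures are saved under pics/ and viewed, at most 14 in all, crops included, and the job is handed in when it is done.

Besides the shell and the picture viewer there is one more tool, called after "Call:" as name(argument=value, ...) on one line, values as JSON. servo_tool: Moves the arm, as the interface text tells. Its arguments: {"type":"object","properties":{"series":{"type":"array","items":{"type":"number"}},"squeeze":{"type":"number"}},"required":["series"]}

```bash
mkdir -p pics; ls
cat > h.py <<'E'
import numpy as np, cv2, sys
from bench import arm, get_image, camera_params, ticket, silhouettes, landmark_of
def shot(c,f=None):
    im=get_image(c)
    if f: cv2.imwrite('pics/'+f,im[:,:,::-1])
    return im
def ray(p,u,v):
    K=np.array(p['camera_matrix']);R=np.array(p['R']);t=np.array(p['t'])
    d=R.T@np.linalg.solve(K,[u,v,1.]); return -R.T@t,d/np.linalg.norm(d)
def atz(p,u,v,z):
    o,d=ray(p,u,v); return o+d*(z-o[2])/d[2]
def tri(rs):
    A=sum(np.eye(3)-np.outer(d,d) for o,d in rs);b=sum((np.eye(3)-np.outer(d,d))@o for o,d in rs)
    X=np.linalg.solve(A,b); return X,[np.linalg.norm(np.cross(X-o,d)) for o,d in rs]
def proj(p,X):
    K=np.array(p['camera_matrix']);x=K@(np.array(p['R'])@np.array(X)+np.array(p['t']));return x[:2]/x[2]
def lm(c,th):
    r=landmark_of(c,th)
    return [(x['centre'][0]*512,x['centre'][1]*384,x['confidence']) for x in r[:2]]
E
python3 - <<'E'
from h import *
np.set_printoptions(precision=1,suppress=True)
a=shot('scene','s0.png');b=shot('side','d0.png')
P={c:camera_params(c) for c in('scene','side')}
for c in P: print(c,ray(P[c],256,192),P[c]['camera_matrix'][0][0])
for th in ['oil_bottle','salt_shaker','garlic','lemon','drawer_pull','board','tray','oil_stand','salt_stand']:
    L={c:lm(c,th) for c in P}
    for c in L: print(th,c,np.array(L[c]).round(2).tolist())
    if L['scene'] and L['side']: print('   tri',*tri([ray(P[c],*L[c][0][:2]) for c in P]))
print(arm.state())
E
```

```text
pics
scene (array([ 153.5, -568.8,  861. ]), array([ 0.4,  0.5, -0.8])) 350.8696301658428
side (array([ 401.4, -456.3,  917.5]), array([ 0.2,  0.4, -0.9])) 364.6003278575383
oil_bottle scene [[224.1, 200.1, 0.84], [292.3, 206.28, 0.36]]
oil_bottle side [[215.71, 176.49, 0.96]]
   tri [473.2  84.9   7.7] [np.float64(0.4758986195112459), np.float64(0.47589861951134044)]
salt_shaker scene [[247.3, 232.09, 0.83]]
salt_shaker side [[226.51, 219.8, 0.58], [218.68, 177.91, 0.2]]
   tri [469.3 -49.   -9.9] [np.float64(1.1684705839458684), np.float64(1.168470583945948)]
garlic scene [[267.98, 177.48, 0.6]]
garlic side [[269.88, 168.31, 0.65]]
   tri [620.3  44.9  51.7] [np.float64(2.5590388909073374), np.float64(2.559038890907334)]
lemon scene [[291.69, 208.59, 0.76], [265.32, 178.1, 0.43]]
lemon side [[283.19, 207.59, 0.73]]
   tri [631.6 -59.9  -6.1] [np.float64(1.3867224040034591), np.float64(1.386722404003271)]
drawer_pull scene [[251.19, 193.88, 0.78]]
drawer_pull side [[241.72, 182.9, 0.66]]
   tri [530.4  12.1  65.6] [np.float64(0.3186822406925742), np.float64(0.31868224069263734)]
boa
[... 437 characters left out ...]
at64(1.8853384967154594), np.float64(1.8853384967155442)]
salt_stand scene [[246.48, 235.01, 0.67]]
salt_stand side [[228.3, 220.3, 0.67], [244.99, 184.01, 0.28]]
   tri [476.5 -32.6 -51.8] [np.float64(0.21883122237711952), np.float64(0.21883122237727967)]
{'t': 1.0, 'joint_positions': array([ 1.1,  0.1,  1.7, -0. ,  1.4, -0.1]), 'qd': array([ 0., -0.,  0.,  0., -0.,  0.]), 'effort': array([ -0. , -42.4, -36.6,  -0. ,   0. ,   0. ]), 'ee_pos': array([259.6, 595.9, 192.6]), 'tcp_rot': array([[-0.9,  0.4,  0. ],
       [ 0.4,  0.9, -0. ],
       [-0. , -0. , -1. ]]), 'wrist_force': array([ 0.1,  0.8, -0.2]), 'ft_torque': array([ 0., -0.,  0.]), 'grasp_force': 0.0, 'opening': 85.13845319539871}
```

Run:
```python
from h import *
a=cv2.imread('pics/s0.png');b=cv2.imread('pics/d0.png')
cv2.imwrite('pics/s0b.png',np.vstack([cv2.resize(a[120:340,130:390],(780,0) if 0 else (354,300)),cv2.resize(b[90:350,130:390],(354,300))]) if 0 else np.hstack([cv2.resize(a[100:340,150:350],(400,480)),cv2.resize(b[80:350,140:365],(400,480))]))
np.set_printoptions(precision=3,suppress=True)
P={c:camera_params(c) for c in('scene','side')}
for c in P:
  for th,z in [('oil_bottle',5),('salt_shaker',5),('garlic',20),('lemon',20),('drawer_pull',60),('board',0),('tray',0),('oil_stand',0),('salt_stand',0)]:
    l=lm(c,th)
    if l: print(c,th,atz(P[c],*l[0][:2],z).round(0))
s=arm.state();print(s['tcp_rot']);p=camera_params('wrist');print(np.array(p['camera_matrix']),ray(p,256,192)[0]-s['ee_pos'],np.array(p['R']))
```

```text
scene oil_bottle [474.  86.   5.]
scene salt_shaker [464. -59.   5.]
scene garlic [638.  72.  20.]
scene lemon [618. -77.  20.]
scene drawer_pull [533.  17.  60.]
scene board [484. 287.   0.]
scene tray [ 479. -292.    0.]
scene oil_stand [486.  86.  -0.]
scene salt_stand [458. -63.   0.]
side oil_bottle [473.  87.   5.]
side salt_shaker [468. -54.   5.]
side garlic [629.  61.  20.]
side lemon [625. -70.  20.]
side drawer_pull [531.  15.  60.]
side board [486. 302.   0.]
side tray [ 491. -295.    0.]
side oil_stand [474.  84.   0.]
side salt_stand [472. -55.   0.]
[[-0.917  0.399 -0.   ]
 [ 0.399  0.917 -0.   ]
 [-0.    -0.    -1.   ]]
[[266.096   0.    255.875]
 [  0.    266.096 189.628]
 [  0.      0.      1.   ]] [-72.757  31.443 181.891] [[ 0.399  0.917 -0.001]
 [ 0.871 -0.378  0.314]
 [ 0.287 -0.126 -0.95 ]]
```

View pics/s0b.png

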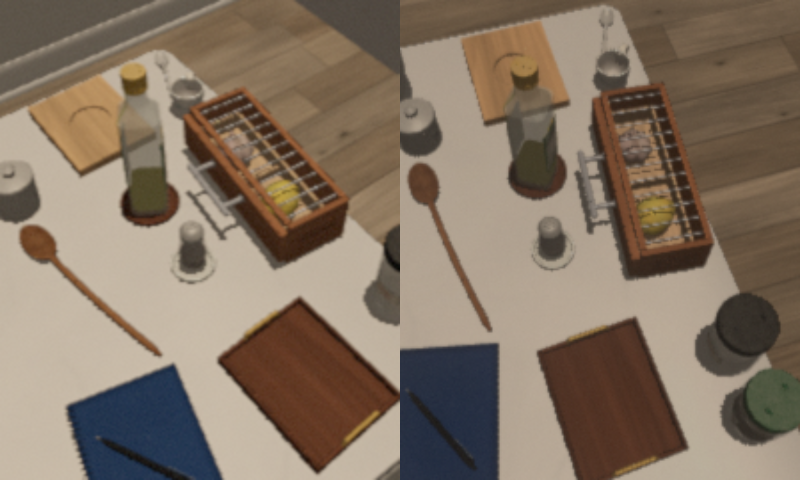

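Left in both crops: bottle in the dark stand (left), shaker in the white stand, garlic left / lemon right under the wires; board is on the left (+y), tray on the right (-y). Now closer views with the wrist camera.

Call:
servo_tool(series=[22,-34.6,20.7,0,0,23.5,1,22,-34.6,20.7,0,0,23.5,1,22,-34.6,20.7,0,0,23.5,1,22,-34.6,20.7,0,0,23.5,1,22,-34.6,20.7,0,0,23.5,1,22,-34.6,20.7,0,0,23.5,1,22,-34.6,20.7,0,0,23.5,1,22,-34.6,20.7,0,0,23.5,1,22,-34.6,20.7,0,0,23.5,1,22,-34.6,20.7,0,0,23.5,1,22,-34.6,20.7,0,0,23.5,1,22,-34.6,20.7,0,0,23.5,1,22,-34.6,20.7,0,0,23.5,1,22,-34.6,20.7,0,0,23.5,1,22,-34.6,20.7,0,0,23.5,1])

```text
t: 3.15
ee_pos: [478.7, 250.7, 398.3]
tcp_rot: [[-1.0, -0.001, -0.002], [-0.001, 1.0, -0.0], [0.002, -0.0, -1.0]]
wrist_force: [0.3, 0.2, -0.4]
opening: 85.3
grasp_force: 0.0
```

```bash
cat >> h.py <<'E'
import json,os
NAMES=['oil_bottle','salt_shaker','garlic','lemon','drawer_pull','board','tray','oil_stand','salt_stand']
def survey(tag,names=NAMES):
    p=camera_params('wrist'); shot('wrist',tag+'.png'); out={}
    for n in names:
        l=lm('wrist',n); 
        if l: out[n]=l[0]
    db=json.load(open('db.json')) if os.path.exists('db.json') else []
    db.append({'p':{k:np.array(v).tolist() for k,v in p.items()},'o':out,'tag':tag}); json.dump(db,open('db.json','w'))
    return p,out
E
cat > sv.py <<'E'
from h import *
np.set_printoptions(precision=1,suppress=True)
s=arm.state();print(s['t'],s['ee_pos'],s['wrist_force'])
p,o=survey(sys.argv[1])
Z=dict(oil_bottle=5,salt_shaker=5,garlic=20,lemon=20,drawer_pull=60)
for n in o: print(n,np.array(o[n]),atz(p,*o[n][:2],Z.get(n,0)))
E
python3 sv.py w1
```

```text
3.15 [478.7 250.7 398.3] [ 0.3  0.2 -0.4]
oil_bottle [175.5 140.9   0.6] [478.4  77.    5. ]
salt_shaker [113.5 136.    0.6] [468.2 -54.5   5. ]
garlic [174.2 209.1   0.7] [630.1  64.2  20. ]
lemon [116.7 201.5   0.6] [611.9 -63.5  20. ]
drawer_pull [140.  177.3   0.9] [544.2  14.6  60. ]
board [276.  142.8   0.6] [482.9 293.2   0. ]
tray [  6.6 141.9   0.8] [ 481.7 -291.2    0. ]
oil_stand [180.8 137.8   1. ] [472.4  87.5   0. ]
salt_stand [117.3 132.4   0.7] [461.2 -47.7   0. ]
```

Call:
servo_tool(series=[0,-4,0,0,0,0,1,0,-8,0,0,0,0,1,0,-12,0,0,0,0,1,0,-16,0,0,0,0,1,0,-20,0,0,0,0,1,0,-24,0,0,0,0,1,0,-25,0,0,0,0,1,0,-25,0,0,0,0,1,0,-25,0,0,0,0,1])

```text
t: 4.4
ee_pos: [479.6, -0.1, 399.7]
tcp_rot: [[-1.0, 0.002, 0.0], [0.002, 1.0, 0.001], [-0.0, 0.001, -1.0]]
wrist_force: [-0.0, 0.2, 0.1]
opening: 85.4
grasp_force: 0.0
```

```bash
python3 sv.py w2
```

```text
4.4 [479.6  -0.1 399.7] [-0.   0.2  0.1]
oil_bottle [292.2 143.2   0.7] [485.1  77.5   5. ]
salt_shaker [231.8 136.9   0.9] [471.5 -52.4   5. ]
garlic [285.6 206.4   0.6] [625.7  66.4  20. ]
lemon [229.2 206.5   1. ] [625.8 -61.6  20. ]
drawer_pull [260.2 173.9   0.9] [538.8   7.8  60. ]
board [389.5 142.6   0.7] [484.9 289.7   0. ]
tray [121.6 142.8   0.7] [ 484.5 -292.9    0. ]
oil_stand [297.1 136.4   0.8] [471.2  88.2   0. ]
salt_stand [232.2 134.2   0.8] [466.4 -51.8   0. ]
```

Call:
servo_tool(series=[0,-4,0,0,0,0,1,0,-8,0,0,0,0,1,0,-12,0,0,0,0,1,0,-16,0,0,0,0,1,0,-20,0,0,0,0,1,0,-24,0,0,0,0,1,0,-25,0,0,0,0,1,0,-25,0,0,0,0,1,0,-25,0,0,0,0,1])

```text
t: 5.65
ee_pos: [479.6, -250.1, 399.3]
tcp_rot: [[-1.0, 0.002, -0.001], [0.002, 1.0, 0.001], [0.001, 0.001, -1.0]]
wrist_force: [-0.6, 0.5, -0.5]
opening: 85.3
grasp_force: 0.0
```

```bash
python3 sv.py w3
python3 - <<'E'
from h import *
np.set_printoptions(precision=1,suppress=True)
db=json.load(open('db.json'))
for n in NAMES:
    r=[ray(d['p'],*d['o'][n][:2]) for d in db if n in d['o']]
    if len(r)>1: X,e=tri(r);print(n,X,np.array(e))
ims=[cv2.imread(f'pics/w{i}.png') for i in (1,2,3)]
cv2.imwrite('pics/w12.png',np.vstack([np.hstack([cv2.resize(i,(400,300)) for i in ims[:2]]),np.hstack([cv2.resize(ims[2],(400,300))]*2)]))
E
```

```text
5.65 [ 479.6 -250.1  399.3] [-0.6  0.5 -0.5]
oil_bottle [407.8 140.6   0.9] [479.4  76.    5. ]
salt_shaker [348.2 135.6   1. ] [468.6 -53.3   5. ]
garlic [393.9 209.3   1. ] [632.7  63.4  20. ]
lemon [341.8 206.5   0.9] [625.7 -55.9  20. ]
drawer_pull [383.3 174.9   0.8] [540.8   7.4  60. ]
oil_stand [410.4 138.2   0.6] [475.   83.6   0. ]
oil_bottle [481.   76.9   4.4] [2.6 4.1 1.6]
salt_shaker [469.3 -53.2   6.4] [1.3 2.2 0.9]
garlic [630.1  64.8  18.6] [1.1 4.  3.2]
lemon [617.1 -59.9  30.2] [8.5 4.3 4.2]
drawer_pull [543.4  10.1  52.1] [3.1 3.2 1.2]
board [485.1 293.9  -8.4] [1. 1.]
tray [ 483.5 -294.3   -3.1] [1.4 1.4]
oil_stand [473.4  87.1  -4.4] [1.  2.4 2.3]
salt_stand [464.7 -52.5  -8.9] [2.6 2.6]
```

View pics/w12.png

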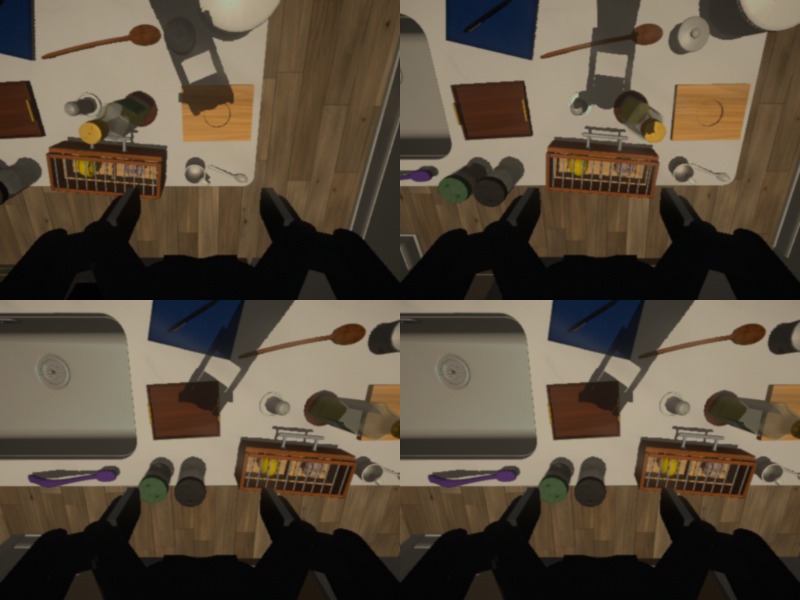

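The wrist views agree with the layout: yellow cap, both stands, board left with hollow, tray right, handle in front of a slightly turned unit; garlic left, lemon right. Now refine via silhouettes (plane outlines, cap triangulation).

```bash
cat > m.py <<'E'
from h import *
np.set_printoptions(precision=1,suppress=True)
p=camera_params('wrist'); get_image('wrist')
im=get_image('wrist')
out={}
for n in ['tray','board','oil_bottle','salt_shaker','salt_stand','oil_stand','drawer']:
    r=silhouettes('wrist',n)
    if r: out[n]=r[0]['pixels']; print(n,r[0]['confidence'],out[n].sum())
np.savez('sil_%s.npz'%sys.argv[1],p=json.dumps({k:np.array(v).tolist() for k,v in p.items()}),im=im,**out)
for n,z in [('tray',16),('board',18),('oil_stand',9),('salt_stand',9)]:
    if n not in out: continue
    c=max(cv2.findContours(out[n].astype(np.uint8),cv2.RETR_EXTERNAL,cv2.CHAIN_APPROX_NONE)[0],key=len)[:,0,:]
    w=np.array([atz(p,u,v,z)[:2] for u,v in c],np.float32)
    print(n,cv2.minAreaRect(w))
E
python3 m.py c3
```

```text
tray 0.57 6449
board 0.9 1382
oil_bottle 0.64 4411
salt_shaker 0.65 550
salt_stand 0.87 360
oil_stand 0.56 527
drawer 0.84 4877
tray ((481.4395446777344, -295.1756286621094), (149.80580139160156, 192.8346405029297), 3.1527209281921387)
board ((439.30621337890625, 244.35696411132812), (128.63186645507812, 67.14860534667969), 67.373291015625)
oil_stand ((473.0760803222656, 67.80667114257812), (69.01747131347656, 93.60958862304688), 79.47496032714844)
salt_stand ((460.2220764160156, -63.39146423339844), (50.0185432434082, 63.74641418457031), 64.33419036865234)
```

Call:
servo_tool(series=[0,4,0,0,0,0,1,0,8,0,0,0,0,1,0,12,0,0,0,0,1,0,16,0,0,0,0,1,0,20,0,0,0,0,1,0,24,0,0,0,0,1,0,25,0,0,0,0,1,0,25,0,0,0,0,1,0,25,0,0,0,0,1])

```text
t: 7.35
ee_pos: [479.6, -0.1, 399.7]
tcp_rot: [[-1.0, -0.001, 0.0], [-0.001, 1.0, -0.001], [-0.0, -0.001, -1.0]]
wrist_force: [0.6, 0.6, 0.0]
opening: 85.2
grasp_force: 0.0
```

```bash
python3 m.py c2
python3 - <<'E'
from h import *
np.set_printoptions(precision=1,suppress=True)
rs=[];rg=[]
for i in (1,2,3):
    d=json.load(open('db.json'))[i-1]; im=cv2.imread(f'pics/w{i}.png'); hsv=cv2.cvtColor(im,cv2.COLOR_BGR2HSV)
    m=cv2.inRange(hsv,(18,140,90),(32,255,255))
    n,l,st,ce=cv2.connectedComponentsWithStats(m)
    print(i,[(st[k][4],ce[k].round(1).tolist(),st[k][:4].tolist()) for k in range(1,n) if st[k][4]>25])
E
```

```text
tray 0.96 6709
board 0.76 6646
oil_bottle 0.6 2440
salt_shaker 0.66 407
salt_stand 0.83 328
oil_stand 0.9 453
drawer 0.65 4844
tray ((481.36761474609375, -293.8668212890625), (151.00390625, 203.93582153320312), 3.469310998916626)
board ((486.140380859375, 292.2568359375), (150.53746032714844, 196.18045043945312), 0.9795805215835571)
oil_stand ((461.5930480957031, 72.45248413085938), (60.8425178527832, 94.29889678955078), 38.20805358886719)
salt_stand ((462.37176513671875, -50.97153854370117), (61.78508758544922, 57.184486389160156), 44.10962677001953)
1 [(np.int32(70), [38.0, 141.0], [33, 128, 11, 27]), (np.int32(637), [115.2, 170.3], [101, 156, 29, 29]), (np.int32(189), [102.8, 213.3], [97, 205, 12, 20]), (np.int32(180), [114.6, 215.5], [109, 206, 12, 20])]
2 [(np.int32(74), [159.2, 140.9], [156, 127, 7, 28]), (np.int32(56), [71.8, 145.7], [68, 133, 9, 27]), (np.int32(465), [327.7, 169.9], [313, 155, 27, 28]), (np.int32(98), [217.5, 210.3], [214, 203, 7, 18]), (np.int32(218), [227.6, 213.8], [222, 204, 12, 22]), (np.int32(72), [237.2, 213.5], [235, 205, 6, 18])]
3 [(np.int32(60), [191.8, 146.2], [190, 132, 5, 28]), (np.int32(392), [345.0, 212.8], [334, 203, 24, 22])]
```

Run:
```python
from h import *
np.set_printoptions(precision=1,suppress=True)
db=json.load(open('db.json'))
print(tri([ray(db[0]['p'],115.2,170.3),ray(db[1]['p'],327.4,169.7)]))
# bottle top via scene/side yellow cap
for c,f in(('scene','s0'),('side','d0')):
    hsv=cv2.cvtColor(cv2.imread(f'pics/{f}.png'),cv2.COLOR_BGR2HSV)
    n,l,st,ce=cv2.connectedComponentsWithStats(cv2.inRange(hsv,(15,120,90),(32,255,255)))
    P=camera_params(c)
    for k in range(1,n):
        if st[k][4]>25: print(c,st[k],ce[k],atz(P,*ce[k],258))
# stands: fit to edge: view crop
im=cv2.imread('pics/w2.png'); cv2.imwrite('pics/w2c.png',cv2.resize(im[90:260,170:370],(800,680))[:600])
```

```text
(array([476.3,  83.7, 275.1]), [np.float64(0.311960609170211), np.float64(0.3119606091702804)])
scene [211 132  12   9  89] [216.4 136.2] [481.1  94.6 258. ]
scene [ 165  139   46   47 1262] [190.8 161.5] [379.1  48.6 258. ]
scene [282 189  20  19 180] [291.9 197.3] [ 507.2 -190.9  258. ]
scene [272 256  18  14  42] [280.  261.8] [ 384.2 -304.9  258. ]
scene [321 305  19  18  80] [330.  313.2] [ 392.1 -436.2  258. ]
side [ 176   93   58   55 1255] [202.5 116.5] [463.7 101.3 258. ]
side [273 190  22  20 289] [283.  198.8] [ 571.5 -153.4  258. ]
side [235 263  22   9  42] [245.  267.1] [ 457.3 -267.5  258. ]
side [260 337  25  11  76] [271.5 341.7] [ 463.8 -402.7  258. ]
```

View pics/w2c.png

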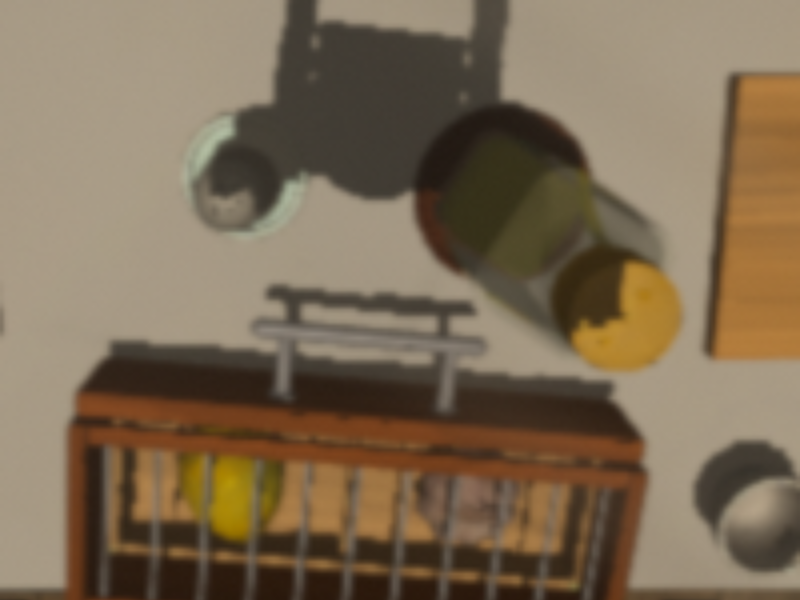

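Crop shows the cap ellipse centred at (617,304), oil-stand ring ≈(503,187), salt ring ≈(244,175), handle bar from (252,327) to (487,345); converting those.

Run:
```python
from h import *
np.set_printoptions(precision=1,suppress=True)
db=json.load(open('db.json'));p=db[1]['p']
f=lambda x,y:(170+x/4-.4,90+y/4-.4)
print(tri([ray(db[0]['p'],115.3,170.4),ray(p,*f(617,304))]), atz(p,*f(617,304),266),atz(db[0]['p'],115.3,170.4,266))
print('oil',atz(p,*f(503,187),9),'salt',atz(p,*f(244,175),9))
a,b=atz(p,*f(252,327),60),atz(p,*f(487,345),60);print('bar',a,b,(a+b)/2,np.degrees(np.arctan2(-(b-a)[0],(b-a)[1])))
```

```text
(array([475.3,  80.9, 269.1]), [np.float64(2.2116006572326192), np.float64(2.2116006572324736)]) [473.7  81.5 266. ] [478.3  78.9 266. ]
oil [470.   83.1   9. ] salt [463.5 -54.4   9. ]
bar [533.4 -47.9  60. ] [543.  71.  60.] [538.2  11.6  60. ] -4.605127825461254
```

Call:
servo_tool(series=[-0.3,-1,-4,0,0,0,1,-0.6,-2,-8,0,0,0,1,-0.9,-3.2,-12,0,0,0,1,-1.2,-4.2,-16,0,0,0,1,-1.3,-5.3,-20,0,0,0,1,-1.3,-5.3,-20,0,0,0,1,-1.3,-5.3,-20,0,0,0,1,-1.3,-5.3,-20,0,0,0,1])

```text
t: 8.47
ee_pos: [468.1, -53.2, 202.5]
tcp_rot: [[-1.0, 0.001, 0.004], [0.001, 1.0, -0.001], [-0.004, -0.001, -1.0]]
wrist_force: [0.0, 0.6, 0.8]
opening: 85.4
grasp_force: 0.0
```

```bash
python3 sv.py w4
python3 - <<'E'
from h import *
im=cv2.imread('pics/w4.png'); cv2.imwrite('pics/w4c.png',cv2.resize(im[60:300,100:420],(800,600)))
E
```

```text
8.4667 [468.1 -53.2 202.5] [0.  0.6 0.8]
oil_bottle [347.6 167.4   0.6] [480.3  79.7   5. ]
salt_shaker [255.5 159.5   0.9] [468.6 -54.8   5. ]
garlic [333.3 264.8   0.6] [635.8  69.   20. ]
lemon [251.3 256.2   0.8] [620.1 -61.5  20. ]
board [491.6 168.5   0.7] [483.3 294.9   0. ]
tray [ 96.6 167.2   0.7] [ 481.2 -290.1   -0. ]
oil_stand [255.3 158.4   0.4] [468.  -55.1   0. ]
salt_stand [259.5 155.    0.9] [463. -49.   0.]
```

View pics/w4c.png

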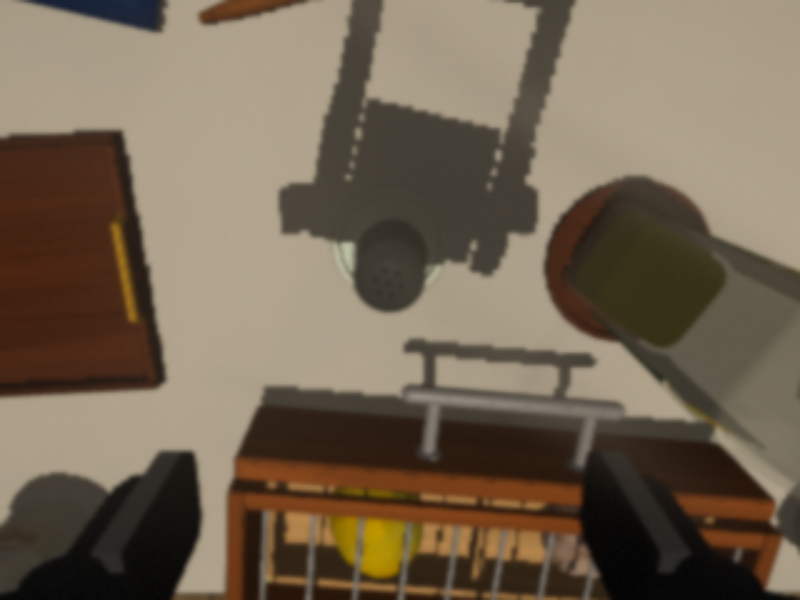

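Shaker cap top centred (389,278), salt ring around (390,240), oil ring left edge 546/top 177/bottom 340, handle bar (404,393)–(622,411).

Run:
```python
from h import *
np.set_printoptions(precision=1,suppress=True)
p=json.load(open('db.json'))[-1]['p'];p2=json.load(open('db.json'))[1]['p']
f=lambda x,y:(100+x*.4-.3,60+y*.4-.3)
print('cap',atz(p,*f(389,278),95),'salt',[atz(p,*f(x,240),9) for x in (333,388,443)])
print('oil L',atz(p,*f(546,258),9),'top',atz(p,*f(635,177),9),'bot',atz(p,*f(610,340),9))
a,b=atz(p,*f(404,393),60),atz(p,*f(622,411),60);print('bar',a,b,(a+b)/2,np.degrees(np.arctan2(-(b-a)[0],(b-a)[1])))
```

```text
cap [462.4 -54.8  95. ] salt [array([462.3, -87. ,   9. ]), array([462.3, -55.6,   9. ]), array([462.3, -24.3,   9. ])]
oil L [472.7  35.2   9. ] top [427.  81.   9.] bot [522.8  77.2   9. ]
bar [534.4 -47.   60. ] [545.  70.  60.] [539.7  11.5  60. ] -5.142031849115658
```

Call:
servo_tool(series=[-0.2,-0.2,-4,0,0,0,1,-0.2,-0.2,-8,0,0,0,1,-0.2,-0.2,-12,0,0,0,1,-0.2,-0.2,-14.5,0,0,0,1,-0.2,-0.2,-16,0,0,0,1,-0.2,-0.2,-16,0,0,0,1,-0.2,-0.2,-16,0,0,0,-1,-0.2,-0.2,-16,0,0,0,-1,-0.2,-0.2,-16,0,0,0,-1,-0.2,-0.2,-16,0,0,0,-1,-0.2,-0.2,-16,0,0,0,-1,-0.2,-0.2,-16,0,0,0,-1,-0.2,-0.2,-16,0,0,0,-1,-0.2,-0.2,-16,0,0,0,-1], squeeze=40)

```text
t: 10.13
ee_pos: [466.3, -55.5, 41.6]
tcp_rot: [[-1.0, 0.001, 0.004], [0.001, 1.0, -0.001], [-0.004, -0.001, -1.0]]
wrist_force: [0.3, 0.4, 6.2]
opening: 30.0
grasp_force: 39.3
```

Run:
```python
from h import *
im=shot('wrist');a=shot('side')
cv2.imwrite('pics/g1.png',np.hstack([cv2.resize(im[120:360,100:420],(460,345))[:, :,::-1],cv2.resize(a[170:270,180:280],(340,345))[:,:,::-1]]))
s=arm.state();print(s['t'],s['wrist_force'],s['opening'])
```

```text
10.2333 [ 0.02163997 -0.23727298  6.29061308] 29.88206916100603
```

View pics/g1.png

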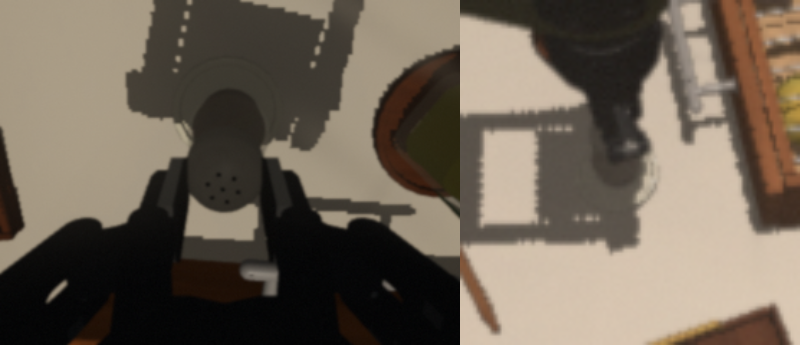

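Run:
```python
from h import *
np.set_printoptions(precision=1,suppress=True)
p=camera_params('wrist');print(arm.state()['ee_pos'])
for z in (85,95,105): print(z,atz(p,256.6,245,z), proj(p,[464,-55,z]))
print(proj(p,[466,-55,42]),proj(p,[466,-40,42]),proj(p,[466,-40,61]))
for z in (9,): print('stand L/R',atz(p,100+175*.696,120+110*.696,z),atz(p,100+280*.696,120+110*.696,z),'top',atz(p,100+228*.696,120+57*.696,z))
```

```text
[466.3 -55.4  41.6]
85 [466.7 -55.8  85. ] [258.  240.9]
95 [460.9 -55.9  95. ] [258.1 250. ]
105 [455.1 -55.9 105. ] [258.3 260.3]
[257.6 214.3] [277.9 214.3] [280.1 225.7]
stand L/R [464.  -85.5   9. ] [464. -23.   9.] top [431.9 -54.1   9. ]
```

Call:
servo_tool(series=[0,0,1,0,0,0,-1,0,0,3,0,0,0,-1,0,0,6,0,0,0,-1,0.2,-2,8,0,0,0,-1,0.5,-5,8,0,0,0,-1,0.8,-8.5,8,0,0,0,-1,1.2,-12,8,0,0,0,-1,1.6,-15.5,8,0,0,0,-1,2,-19,8,0,0,0,-1,2.2,-22.5,8,0,0,0,-1,2.2,-26,8,0,0,0,-1,2.2,-28.6,8,0,0,0,-1,2.2,-29.6,8,0,0,0,-1,2.2,-29.6,8,0,0,0,-1,2.2,-29.6,8,0,0,0,-1])

```text
t: 11.48
ee_pos: [486.2, -350.4, 119.3]
tcp_rot: [[-1.0, 0.001, -0.001], [0.001, 1.0, 0.001], [0.001, 0.001, -1.0]]
wrist_force: [0.0, -1.3, -2.1]
opening: 29.7
grasp_force: 39.8
```

Run:
```python
from h import *
np.set_printoptions(precision=1,suppress=True)
s=arm.state();print(s['ee_pos'],s['opening'],s['grasp_force'],s['wrist_force'])
p=camera_params('wrist');im=shot('wrist')
cv2.imwrite('pics/g2.png',cv2.resize(im[60:360,56:456],(600,450))[:, :,::-1])
r=silhouettes('wrist','tray')[0]
c=max(cv2.findContours(r['pixels'].astype(np.uint8),0,1)[0],key=len)[:,0]
print(r['confidence'],cv2.minAreaRect(np.array([atz(p,u,v,16)[:2] for u,v in c],np.float32)),lm('wrist','salt_shaker'))
```

```text
[ 486.2 -350.4  119.3] 29.65714034751805 39.81648783897981 [ 0.  -1.3 -2.1]
0.69 ((481.8805847167969, -291.4453125), (150.87948608398438, 197.22140502929688), 3.2282066345214844) [(259.9936, 200.4096, 0.81)]
```

View pics/g2.png

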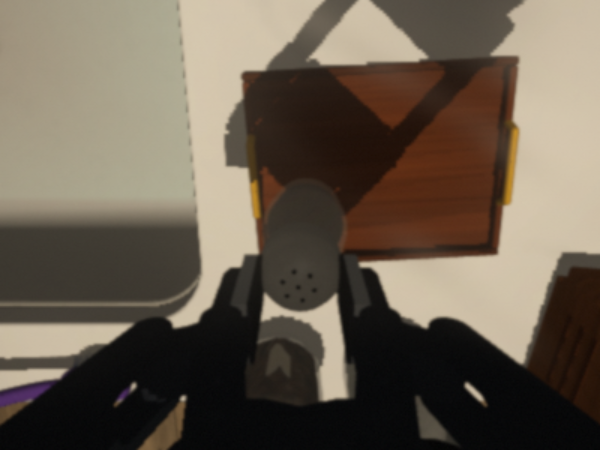

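Shaker held upright over the left part of the tray (base ~ (310,210)); lower and release.

Call:
servo_tool(series=[0,0,-3,0,0,0,-1,0,0,-5.5,0,0,0,-1,0,0,-7,0,0,0,-1,0,0,-7.7,0,0,0,-1,0,0,-7.8,0,0,0,-1,0,0,-7.8,0,0,0,-1,0,0,-7.8,0,0,0,1,0,0,-7.8,0,0,0,1,0,0,-7.8,0,0,0,1,0,0,-7.8,0,0,0,1,0,0,-7.8,0,0,0,1,0,0,-7.8,0,0,0,1])

```text
t: 12.63
ee_pos: [486.5, -351.2, 41.6]
tcp_rot: [[-1.0, 0.001, -0.0], [0.001, 1.0, -0.0], [0.0, -0.0, -1.0]]
wrist_force: [-0.7, -0.3, 0.6]
opening: 85.7
grasp_force: 0.0
```

Call:
servo_tool(series=[0,0,4,0,0,0,1,0,0,8,0,0,0,1,0,0,12,0,0,0,1,0,3,15,0,0,0,1,0,6,18,0,0,0,1,0,9,21,0,0,0,1,0,12,24,0,0,0,1,0,15,27,0,0,0,1,0,18,29.8,0,0,0,1,0,22,29.8,0,0,0,1,0,26,29.8,0,0,0,1,-0.5,30,29.8,0,0,0,1,-1,34,29.8,0,0,0,1,-1.2,38,29.8,0,0,0,1,-1.2,42,29.8,0,0,0,1,-1.2,43.3,29.8,0,0,0,1,-1.2,43.3,29.8,0,0,0,1,-1.2,43.3,29.8,0,0,0,1,-1.2,43.3,29.8,0,0,0,1])

```text
t: 14.22
ee_pos: [474.6, 81.2, 339.6]
tcp_rot: [[-1.0, 0.001, -0.0], [0.001, 1.0, -0.0], [0.0, -0.0, -1.0]]
wrist_force: [-0.3, -0.6, -0.6]
opening: 85.7
grasp_force: 0.0
```

Run:
```python
from h import *
np.set_printoptions(precision=1,suppress=True)
s=arm.state();print(s['t'],s['ee_pos'],s['opening'],s['grasp_force'],s['wrist_force'])
p=camera_params('wrist');im=shot('wrist')
hsv=cv2.cvtColor(im,cv2.COLOR_RGB2HSV)
n,l,st,ce=cv2.connectedComponentsWithStats(cv2.inRange(hsv,(15,120,40),(32,255,255)))
for k in range(1,n):
    if st[k][4]>200:
        cc=st[k][:2]+st[k][2:4]/2-.5; print(st[k],ce[k],atz(p,*cc,266))
sh=shot('scene')
cv2.imwrite('pics/g3.png',np.hstack([cv2.resize(im[60:360,56:456],(440,330)),cv2.resize(sh[200:350,220:380],(352,330))])[:, :,::-1])
```

```text
14.2167 [474.6  81.2 339.6] 85.69684335159448 0.0 [-0.3 -0.6 -0.6]
[  412     6   100   308 14003] [474.6 152.9] [448.6 280.5 266. ]
[ 316  111  110   80 7918] [368.8 150. ] [439.8 190.8 266. ]
[ 242  134   33   72 1436] [258.4 176.8] [458.5  82.4 266. ]
[159 218  13  26 254] [165.3 228.2] [525.2 -16.5 266. ]
[173 218  26  31 644] [185.8 231.9] [528.2   5.1 266. ]
[201 221  12  29 292] [206.6 234.3] [530.6  27.4 266. ]
[215 223  12  27 288] [220.3 235.4] [531.8  42.3 266. ]
[228 224  12  28 226] [233.2 238.2] [533.6  56.2 266. ]
[255 227  14  26 222] [262.1 240.7] [536.   86.3 266. ]
[268 227  14  28 283] [274.8 240.1] [537.2 100.3 266. ]
[   0  253  140   92 4285] [ 61.4 289.4] [ 613.4 -137.8  266. ]
[ 303  253   34   86 2260] [319.5 296. ] [609.1 154.2 266. ]
[ 164  266  127   70 6424] [223.8 299.6] [616.3  46.3 266. ]
```

View pics/g3.png

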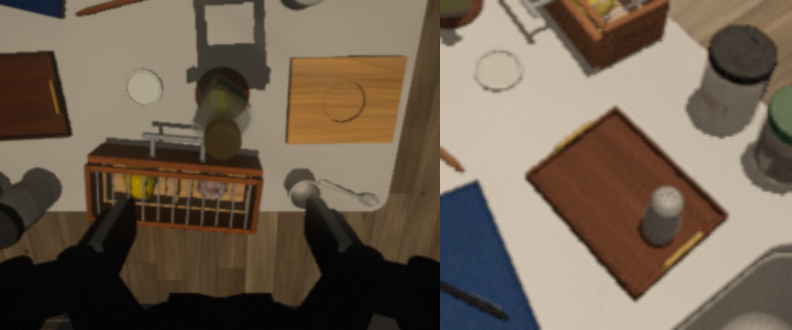

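Shaker stands in the tray (right crop); cap seen at wrist pixel ≈(258,190), empty salt stand at crop (144,86), hollow at (344,101).

Run:
```python
from h import *
np.set_printoptions(precision=1,suppress=True)
p=camera_params('wrist');im=get_image('wrist')
print('cap',atz(p,258.3,189.5,266),atz(p,242,189.5,266),atz(p,275,189.5,266),atz(p,258.3,205.7,266))
f=lambda x,y:(56+x*.909-.2,60+y*.909-.2)
print('salt',atz(p,*f(144.5,86.5),9),'hollow',atz(p,*f(344,101.5),16),atz(p,*f(324,101.5),17),atz(p,*f(366,101.5),17))
g=cv2.cvtColor(im,cv2.COLOR_RGB2GRAY)
for nm,(x0,y0,x1,y1) in dict(salt=(160,110,220,165),hol=(335,120,405,185)).items():
    c=cv2.HoughCircles(cv2.resize(g[y0:y1,x0:x1],None,fx=4,fy=4,interpolation=cv2.INTER_CUBIC),cv2.HOUGH_GRADIENT,1,300,param1=60,param2=12,minRadius=40,maxRadius=120)
    if c is not None: u,v,r=c[0,0]/4; print(nm,u+x0,v+y0,r,atz(p,u+x0,v+y0,9 if nm=='salt' else 16))
for n in ('board','tray'):
    r=silhouettes('wrist',n)[0]; c=max(cv2.findContours(r['pixels'].astype(np.uint8),0,1)[0],key=len)[:,0]
    print(n,cv2.minAreaRect(np.array([atz(p,u,v,18)[:2] for u,v in c],np.float32)))
```

```text
cap [479.4  82.3 266. ] [479.4  65.8 266. ] [479.4  99.2 266. ] [497.   82.3 266. ]
salt [461.3 -51.4   9. ] hollow [486.8 294.8  16. ] [486.6 259.7  17. ] [486.7 332.5  17. ]
salt 184.375 141.625 18.325 [467.3 -57.2   9. ]
hol 364.375 145.375 24.025 [474.  285.3  16. ]
board ((487.5897521972656, 292.6855163574219), (152.75241088867188, 194.84210205078125), 0.9261049032211304)
tray ((481.32843017578125, -292.2918701171875), (148.97509765625, 206.0891876220703), 3.2082202434539795)
```

Call:
servo_tool(series=[0.35,0.05,-3,0,0,0,1,0.35,0.05,-6,0,0,0,1,0.35,0.05,-8,0,0,0,1,0.35,0.05,-8.4,0,0,0,1,0.35,0.05,-8.4,0,0,0,1,0.35,0.05,-8.4,0,0,0,-1,0.35,0.05,-8.4,0,0,0,-1,0.35,0.05,-8.4,0,0,0,-1,0.35,0.05,-8.4,0,0,0,-1,0.35,0.05,-8.4,0,0,0,-1,0.35,0.05,-8.4,0,0,0,-1,0.35,0.05,-8.4,0,0,0,-1,0.35,0.05,-8.4,0,0,0,-1], squeeze=70)

```text
t: 15.55
ee_pos: [478.1, 82.4, 255.7]
tcp_rot: [[-1.0, 0.001, 0.0], [0.001, 1.0, -0.0], [-0.0, -0.0, -1.0]]
wrist_force: [0.1, -0.5, 0.7]
opening: 0.1
grasp_force: 0.0
```

Run:
```python
from h import *
im=shot('wrist');a=shot('side');sh=shot('scene')
cv2.imwrite('pics/g4.png',np.hstack([cv2.resize(im[60:360,106:406],(400,400)),cv2.resize(a[80:200,160:280],(400,400))])[:,:,::-1])
```

```text
(no output)
```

View pics/g4.png

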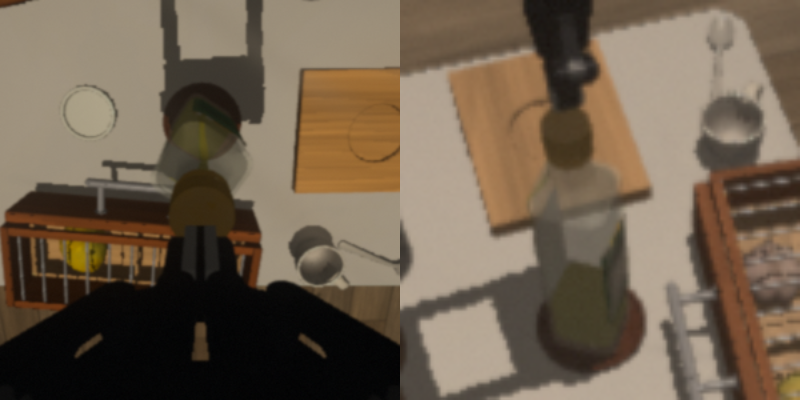

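Run:
```python
from h import *
np.set_printoptions(precision=1,suppress=True)
p=camera_params('wrist');P=camera_params('side')
f=lambda x,y:(106+x*.75-.1,60+y*.75-.1)
s=arm.state();print(s['ee_pos'],s['joint_positions'])
for z in (255,266,273,280): print(z,'L',atz(p,*f(167,205),z),'R',atz(p,*f(237,205),z),'near',atz(p,*f(202,238),z),'far',atz(p,*f(202,170),z))
print('tcp in crop',(proj(p,s['ee_pos'])-[106,60])/.75, 'side',(proj(P,s['ee_pos'])-[160,80])/.3)
o,d=ray(p,*f(202,205)); r=ray(P,160+567*.3-120,80+118*.3); print(tri([(o,d),r]))
```

```text
[478.1  82.4 255.5] [ 0.1 -0.3  1.9 -0.   1.5 -1.5]
255 L [477.6  63.2 255. ] R [477.6 102.2 255. ] near [498.3  82.7 255. ] far [457.1  82.7 255. ]
266 L [472.9  64.3 266. ] R [472.9 101.  266. ] near [492.3  82.7 266. ] far [453.6  82.6 266. ]
273 L [469.8  65.  273. ] R [469.8 100.2 273. ] near [488.4  82.6 273. ] far [451.3  82.6 273. ]
280 L [466.8  65.7 280. ] R [466.8  99.4 280. ] near [484.6  82.6 280. ] far [449.1  82.5 280. ]
tcp in crop [201.4 206. ] side [168.6 139.9]
(array([475.1,  84.2, 272.4]), [np.float64(4.874861925805529), np.float64(4.874861925805505)])
```

The picture shows the shut fingers behind the cap (cap at crop (202,205) hides the TCP): the grasp missed. Comparing the static views before and after to see where the bottle's cap really is.

Run:
```python
from h import *
np.set_printoptions(precision=1,suppress=True)
sh=shot('scene','s1.png')[:,:,::-1];sd=shot('side','d1.png')[:,:,::-1]
a=cv2.imread('pics/s0.png');b=cv2.imread('pics/d0.png')
z=lambda i,x,y:cv2.resize(i[y:y+75,x:x+100],(400,300),interpolation=cv2.INTER_CUBIC)
cv2.imwrite('pics/g5.png',np.vstack([np.hstack([z(a,175,115),z(sh,175,115)]),np.hstack([z(b,165,90),z(sd,165,90)])]))
print(arm.state()['wrist_force'],lm('scene','oil_bottle'),lm('side','oil_bottle'))
```

```text
[-0.4 -0.5  0. ] [(221.7984, 199.488, 0.97)] [(217.6, 175.1808, 0.97)]
```

View pics/g5.png

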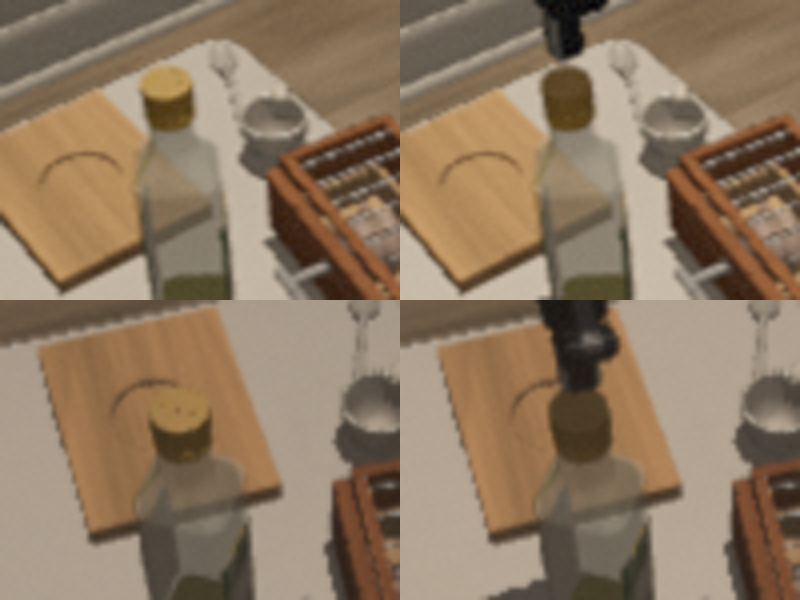

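Scene crops show the bottle unmoved and the fingertips with a gap *above* the cap, (565,56) vs cap top (568,78). Check where the tips really are versus the reported TCP.

Run:
```python
from h import *
np.set_printoptions(precision=1,suppress=True)
S=camera_params('scene');D=camera_params('side');s=arm.state()
print('tip',tri([ray(S,216.2,129),ray(D,210,112)]),'cap',tri([ray(S,217,133.8),ray(D,210,117.5)]))
e=s['ee_pos'];print(e,'tcp proj',proj(S,e),proj(D,e), [ (proj(S,e+[0,0,k]),proj(D,e+[0,0,k])) for k in (20,40)])
print('cap proj at 475,82,273',proj(S,[475,82,273]),proj(D,[475,82,273]))
for k in ('joint_positions','tcp_rot','wrist_force','opening'): print(k,s[k])
```

```text
tip (array([479.2,  84.4, 288.7]), [np.float64(1.1435516674167239), np.float64(1.143551667416899)]) cap (array([476.7,  78.2, 278.1]), [np.float64(1.243864141779185), np.float64(1.2438641417792817)])
[478.1  82.4 255.6] tcp proj [217.9 139.7] [210.6 122. ] [(array([217.1, 133.8]), array([209.9, 116.3])), (array([216.3, 127.7]), array([209.1, 110.3]))]
cap proj at 475,82,273 [216.3 135.1] [208.7 117.4]
joint_positions [ 0.1 -0.3  1.9  0.   1.5 -1.5]
tcp_rot [[-1.  0. -0.]
 [ 0.  1.  0.]
 [ 0.  0. -1.]]
wrist_force [-0.8 -0.3  0.4]
opening 0.27190722648462806
```

Run:
```python
from h import *
np.set_printoptions(precision=1,suppress=True)
p=camera_params('wrist');S=camera_params('scene');D=camera_params('side');e=arm.state()['ee_pos']
for k in (0,15,25,33,40): print(k,(proj(p,e+[0,0,k])-[106,60])/.75, (proj(S,e+[0,0,k])-[175,115])*4+[400,0],(proj(D,e+[0,0,k])-[165,90])*4+[400,300])
for X in ([475,82,273],[478,82,273],[475,82,259]): print(X,(proj(p,X)-[106,60])/.75,(proj(S,X)-[175,115])*4,(proj(D,X)-[165,90])*4+[0,300])
```

```text
0 [201.4 206. ] [571.4  98.9] [582.4 427.8]
15 [201.5 217.7] [569.1  81.2] [580.2 410.8]
25 [201.6 226.5] [567.6  69.2] [578.7 399.1]
33 [201.7 234.3] [566.3  59.5] [577.5 389.6]
40 [201.7 241.7] [565.2  50.9] [576.4 381.2]
[475, 82, 273] [200.7 214.2] [165.   80.5] [174.7 409.7]
[478, 82, 273] [200.7 219.6] [169.   78.7] [179.9 408.6]
[475, 82, 259] [200.7 203.3] [167.2  97. ] [176.8 425.7]
```

The tips sit about 33 mm higher than the reported TCP. I'll calibrate it by a gentle touch of the shut fingers on the cap top.

Call:
servo_tool(series=[0,0,-0.5,0,0,0,-1,0,0,-1,0,0,0,-1,0,0,-1.1,0,0,0,-1,0,0,-1.1,0,0,0,-1,0,0,-1.1,0,0,0,-1], squeeze=40)

```text
t: 16.32
ee_pos: [477.9, 82.4, 244.3]
tcp_rot: [[-1.0, 0.001, -0.001], [0.001, 1.0, -0.0], [0.001, -0.0, -1.0]]
wrist_force: [-0.4, 0.7, 0.1]
opening: 0.3
grasp_force: 0.0
```

Call:
servo_tool(series=[0,0,-0.2,0,0,0,-1,0,0,-0.2,0,0,0,-1,0,0,-0.2,0,0,0,-1])

```text
t: 16.57
ee_pos: [478.1, 82.4, 242.6]
tcp_rot: [[-1.0, 0.001, -0.0], [0.001, 1.0, -0.0], [0.0, -0.0, -1.0]]
wrist_force: [-0.5, -0.2, 1.3]
opening: 0.2
grasp_force: 0.0
```

Call:
servo_tool(series=[0,0,-0.2,0,0,0,-1,0,0,-0.2,0,0,0,-1,0,0,-0.2,0,0,0,-1])

```text
t: 16.82
ee_pos: [478.0, 82.4, 240.4]
tcp_rot: [[-1.0, 0.001, -0.0], [0.001, 1.0, -0.0], [0.0, -0.0, -1.0]]
wrist_force: [-1.2, -0.3, 0.4]
opening: 0.3
grasp_force: 0.0
```

Call:
servo_tool(series=[0,0,-0.2,0,0,0,-1,0,0,-0.2,0,0,0,-1,0,0,-0.2,0,0,0,-1])

```text
t: 17.07
ee_pos: [478.0, 82.4, 238.4]
tcp_rot: [[-1.0, 0.001, -0.0], [0.001, 1.0, -0.0], [0.0, -0.0, -1.0]]
wrist_force: [-0.5, 0.6, -0.2]
opening: -0.0
grasp_force: 0.0
```

Call:
servo_tool(series=[0,0,-0.2,0,0,0,-1,0,0,-0.2,0,0,0,-1,0,0,-0.2,0,0,0,-1])

```text
t: 17.32
ee_pos: [478.0, 82.4, 236.4]
tcp_rot: [[-1.0, 0.001, -0.0], [0.001, 1.0, -0.0], [0.0, -0.0, -1.0]]
wrist_force: [0.2, -0.5, 1.1]
opening: 0.6
grasp_force: 0.0
```

Call:
servo_tool(series=[0,0,-0.2,0,0,0,-1,0,0,-0.2,0,0,0,-1,0,0,-0.2,0,0,0,-1])

```text
t: 17.57
ee_pos: [478.0, 82.4, 234.4]
tcp_rot: [[-1.0, 0.001, -0.0], [0.001, 1.0, -0.0], [0.0, -0.0, -1.0]]
wrist_force: [1.1, 0.6, -0.6]
opening: -0.4
grasp_force: 0.0
```

Call:
servo_tool(series=[0,0,-0.2,0,0,0,-1,0,0,-0.2,0,0,0,-1,0,0,-0.2,0,0,0,-1])

```text
t: 17.82
ee_pos: [478.2, 82.4, 232.7]
tcp_rot: [[-1.0, 0.001, 0.0], [0.001, 1.0, -0.0], [-0.0, -0.0, -1.0]]
wrist_force: [-0.6, -0.2, -0.3]
opening: -0.1
grasp_force: 0.2
```

Run:
```python
from h import *
np.set_printoptions(precision=1,suppress=True)
sh=shot('scene')[:,:,::-1];sd=shot('side')[:,:,::-1];w=shot('wrist')[:,:,::-1]
z=lambda i,x,y:cv2.resize(i[y:y+75,x:x+66],(264,300),interpolation=cv2.INTER_CUBIC)
cv2.imwrite('pics/g6.png',np.hstack([z(sh,185,105),z(sd,180,90),cv2.resize(w[160:260,212:300],(264,300),interpolation=cv2.INTER_CUBIC)]))
print(arm.state()['wrist_force'],arm.state()['ee_pos'])
```

```text
[-0.5  0.1  1.1] [478.2  82.4 232.8]
```

View pics/g6.png

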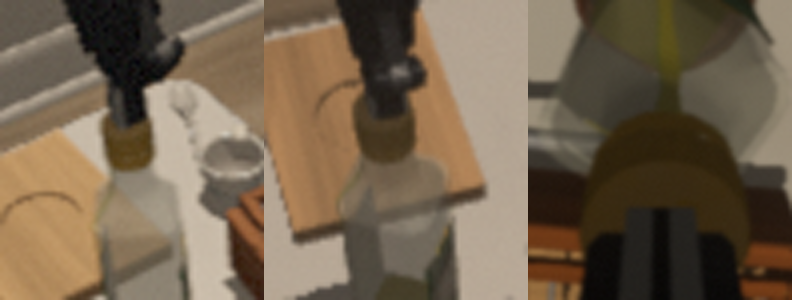

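Fingertips are now just on the cap's top, near its centre. One more small step to see force.

Call:
servo_tool(series=[0,0,-0.2,0,0,0,-1,0,0,-0.2,0,0,0,-1,0,0,-0.2,0,0,0,-1])

```text
t: 18.22
ee_pos: [479.0, 82.4, 232.8]
tcp_rot: [[-1.0, 0.001, 0.003], [0.001, 1.0, 0.0], [-0.003, 0.0, -1.0]]
wrist_force: [-1.4, 0.5, 6.4]
opening: -0.1
grasp_force: 3.5
```

Call:
servo_tool(series=[0,0,-0.1,0,0,0,-1,0,0,-0.2,0,0,0,-1,0,0,-0.2,0,0,0,-1])

```text
t: 18.47
ee_pos: [479.9, 82.5, 232.8]
tcp_rot: [[-1.0, 0.001, 0.006], [0.001, 1.0, 0.0], [-0.006, 0.0, -1.0]]
wrist_force: [-2.2, -0.0, 12.8]
opening: 0.3
grasp_force: 6.2
```

Contact at reported z 232.8 with the cap top at 273: true tip = reported z + 40 mm. All z commands get −40 from now on. Rise, open, and grip at true 255.

Call:
servo_tool(series=[0,0,3,0,0,0,-1,0,0,4.5,0,0,0,1,0,0,4.5,0,0,0,1,0,0,4.5,0,0,0,1,0,0,4.5,0,0,0,1,0,0,4.5,0,0,0,1,0,0,4.5,0,0,0,1,0,0,2,0,0,0,1,0,0,0,0,0,0,1,0,0,-1.3,0,0,0,1,0,0,-1.3,0,0,0,1,0,0,-1.3,0,0,0,-1,0,0,-1.3,0,0,0,-1,0,0,-1.3,0,0,0,-1,0,0,-1.3,0,0,0,-1,0,0,-1.3,0,0,0,-1,0,0,-1.3,0,0,0,-1,0,0,-1.3,0,0,0,-1,0,0,-1.3,0,0,0,-1], squeeze=70)

```text
t: 20.05
ee_pos: [479.0, 82.6, 217.5]
tcp_rot: [[-1.0, 0.001, 0.003], [0.001, 1.0, 0.001], [-0.003, 0.001, -1.0]]
wrist_force: [0.2, 0.9, 6.6]
opening: 30.1
grasp_force: 68.5
```

Call:
servo_tool(series=[0,0,0.8,0,0,0,-1,0,0,2,0,0,0,-1,0,0,3.5,0,0,0,-1,0,0,5,0,0,0,-1,0,-0.7,5.5,0,0,0,-1,0,-2,5.5,0,0,0,-1,0,-4,5.5,0,0,0,-1,0,-6.5,5.5,0,0,0,-1,0,-9,5.5,0,0,0,-1,0,-12,5.5,0,0,0,-1,0,-15,5.5,0,0,0,-1,0,-18,5.5,0,0,0,-1,0.1,-21,5.5,0,0,0,-1,0.1,-24,5.5,0,0,0,-1,0.1,-27,5.5,0,0,0,-1,0.1,-29.5,5.5,0,0,0,-1,0.1,-31.5,5.5,0,0,0,-1,0.1,-33,5.5,0,0,0,-1,0.1,-33.9,5.5,0,0,0,-1,0.1,-33.9,5.5,0,0,0,-1])

```text
t: 21.72
ee_pos: [478.6, -258.0, 270.0]
tcp_rot: [[-1.0, 0.002, -0.001], [0.002, 1.0, 0.0], [0.001, 0.0, -1.0]]
wrist_force: [-1.2, -0.8, -2.7]
opening: 30.7
grasp_force: 67.7
```

Call:
servo_tool(series=[0,0,0,0,0,0,-1,0,0,-1.5,0,0,0,-1,0,0,-3,0,0,0,-1,0,0,-4.3,0,0,0,-1,0,0,-4.9,0,0,0,-1,0,0,-5.15,0,0,0,-1,0,0,-5.15,0,0,0,-1,0,0,-5.15,0,0,0,-1])

```text
t: 22.38
ee_pos: [479.5, -256.5, 219.7]
tcp_rot: [[-1.0, 0.0, 0.001], [0.0, 1.0, -0.001], [-0.001, -0.001, -1.0]]
wrist_force: [0.0, -0.5, -3.8]
opening: 30.6
grasp_force: 67.8
```

Run:
```python
from h import *
np.set_printoptions(precision=1,suppress=True)
a=shot('scene')[:,:,::-1];b=shot('side')[:,:,::-1]
cv2.imwrite('pics/g7.png',np.hstack([cv2.resize(a[180:350,220:390],(400,400)),cv2.resize(b[160:350,180:370],(400,400))]))
s=arm.state();print(s['t'],s['ee_pos'],s['wrist_force'],s['opening'],s['grasp_force'])
for c in('scene','side'): print([atz(camera_params(c),*lm(c,n)[0][:2],6) for n in('oil_bottle','salt_shaker')])
```

```text
22.4833 [ 479.4 -256.7  219.7] [-0.6  0.5 -3.9] 30.063774309129222 67.7755018521566Traceback (most recent call last):
  File "<stdin>", line 6, in <module>
IndexError: list index out of range
```

View pics/g7.png

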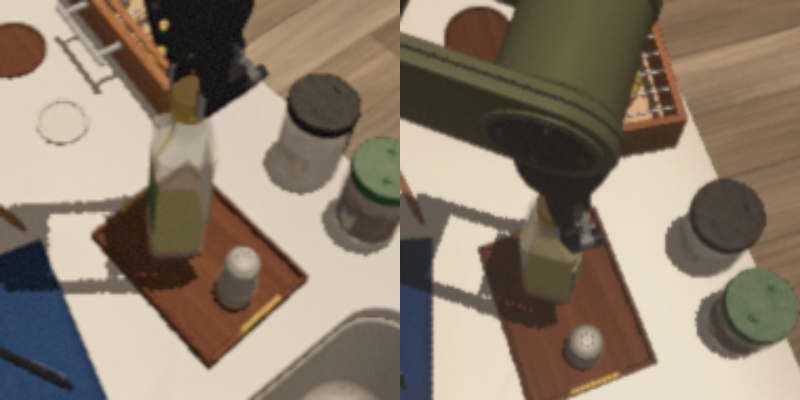

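Bottle is upright over the tray beside the shaker. Lower the last millimetre or two, release, and rise.

Call:
servo_tool(series=[0,0,-0.15,0,0,0,-1,0,0,-0.2,0,0,0,-1,0,0,-0.2,0,0,0,-1,0,0,-0.1,0,0,0,1,0,0,-0.1,0,0,0,1,0,0,-0.1,0,0,0,1,0,0,-0.1,0,0,0,1,0,0,-0.1,0,0,0,1,0,0,-0.1,0,0,0,1,0,0,2,0,0,0,1,0,0,5,0,0,0,1,0,0,9,0,0,0,1,0,0,9,0,0,0,1,0,0,9,0,0,0,1])

```text
t: 23.7
ee_pos: [480.4, -257.4, 313.0]
tcp_rot: [[-1.0, 0.001, 0.006], [0.001, 1.0, -0.004], [-0.006, -0.004, -1.0]]
wrist_force: [0.5, -0.1, -0.8]
opening: 85.5
grasp_force: 0.0
```

Run:
```python
from h import *
np.set_printoptions(precision=1,suppress=True)
s=arm.state();print(s['t'],s['ee_pos'],s['wrist_force'],s['opening'],s['grasp_force'])
for c in('scene','side'):
  get_image(c)
  for n in('oil_bottle','salt_shaker'):
    l=lm(c,n)
    if l: print(c,n,l[0][2],atz(camera_params(c),*l[0][:2],6))
```

```text
23.7 [ 480.4 -257.4  313. ] [ 0.5 -0.1 -0.8] 85.47191766075052 0.0
scene oil_bottle 0.93 [ 474.4 -255.4    6. ]
scene salt_shaker 0.63 [ 485.5 -346.2    6. ]
side oil_bottle 0.74 [ 476.  -254.1    6. ]
side salt_shaker 0.64 [ 489.6 -356.4    6. ]
```

Call:
servo_tool(series=[0.5,3,0,0,0,-7,-0.4,1,6.5,0,0,0,-14,-0.4,1.5,10,0,0,0,-21,-0.4,2,13.5,0,0,0,-28,-0.4,3,17,0,0,0,-35,-0.4,4,20,0,0,0,-42,-0.4,5,23,0,0,0,-49,-0.4,6,25,-2,0,0,-56,-0.4,6,26.8,-4,0,0,-63,-0.4,6,26.8,-6,0,0,-70,-0.4,6,26.8,-9,0,0,-77,-0.4,6,26.8,-12,0,0,-84,-0.4,6,26.8,-14.5,0,0,-91,-0.4,6,26.8,-15.9,0,0,-94.8,-0.4,6,26.8,-15.9,0,0,-94.8,-0.4,6,26.8,-15.9,0,0,-94.8,-0.4,6,26.8,-15.9,0,0,-94.8,-0.4])

```text
t: 25.42
ee_pos: [539.7, 11.3, 151.2]
tcp_rot: [[0.083, 0.997, 0.001], [0.997, -0.083, -0.0], [0.0, 0.001, -1.0]]
wrist_force: [-0.0, -0.0, 1.0]
opening: 25.4
grasp_force: 0.0
```

```bash
python3 sv.py w5;  python3 - <<'E'
from h import *
im=cv2.imread('pics/w5.png'); cv2.imwrite('pics/w5c.png',cv2.resize(im[84:384,76:436],(720,600)))
E
```

```text
25.4167 [539.7  11.3 151.2] [-0. -0.  1.]
oil_bottle [228.5 340.4   0.6] [ 474.1 -267.1    5. ]
garlic [334.  118.3   0.8] [634.7  65.4  20. ]
lemon [322.8 221.3   0.9] [621.6 -62.5  20. ]
drawer_pull [253.8 183.    0.6] [538.5   8.4  60. ]
oil_stand [198.3 111.4   0.9] [477.7  85.3   0. ]
salt_stand [207.2 218.4   1. ] [468.8 -54.9   0. ]
```

View pics/w5c.png

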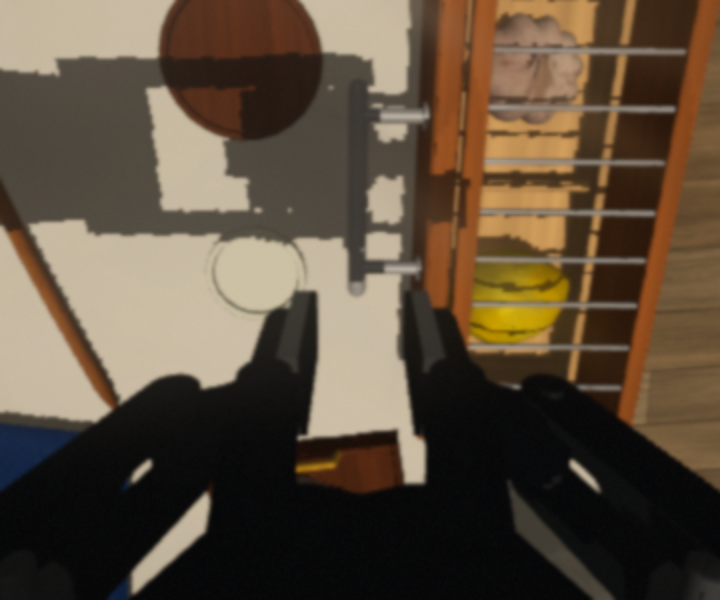

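Bar lies vertically at crop x≈357 from y=83 to 290, aligned with the finger gap; garlic at (535,68), salt ring (258,271), oil ring (241,57).

Run:
```python
from h import *
np.set_printoptions(precision=1,suppress=True)
p=json.load(open('db.json'))[-1]['p']
f=lambda x,y:(76+x*.5-.25,84+y*.5-.25)
a,b=atz(p,*f(356.5,290),60),atz(p,*f(358.5,83),60);print('bar',a,b,(a+b)/2,np.degrees(np.arctan2(-(b-a)[0],(b-a)[1])))
print('salt',atz(p,*f(258,271),9),'oil',atz(p,*f(241,57),9),'garlic',[atz(p,*f(535,68),z) for z in(20,45,60)],'panel top edge',atz(p,*f(425,190),80))
```

```text
bar [534.1 -45.8  60. ] [544.8  68.5  60. ] [539.5  11.3  60. ] -5.345163641396051
salt [467.4 -52.    9. ] oil [477.1  84.7   9. ] garlic [array([645.2,  65.2,  20. ]), array([637.4,  67.3,  45. ]), array([632.7,  68.5,  60. ])] panel top edge [573.5  16.   80. ]
```

Call:
servo_tool(series=[0,0,-4,0,0,0,-0.4,0,0,-8,0,0,0,-0.4,0,0,-11,0,0,0,-0.4,0,0,-13.5,0,0,0,-0.4,0,0,-14.8,0,0,0,-0.4,0,0,-14.8,0,0,0,-0.4,0,0,-14.8,0,0,0,-0.4], squeeze=40)

```text
t: 26.5
ee_pos: [539.3, 11.4, 2.1]
tcp_rot: [[0.084, 0.996, -0.0], [0.996, -0.084, -0.0], [-0.0, -0.0, -1.0]]
wrist_force: [0.7, -1.1, 0.7]
opening: 25.3
grasp_force: 0.0
```

Call:
servo_tool(series=[0,0,0,0,0,0,-1,0,0,0,0,0,0,-1,0,0,0,0,0,0,-1,0,0,0,0,0,0,-1,0,0,0,0,0,0,-1])

```text
t: 26.92
ee_pos: [537.9, 11.5, 3.3]
tcp_rot: [[0.084, 0.996, -0.003], [0.996, -0.084, 0.0], [-0.0, -0.003, -1.0]]
wrist_force: [-7.1, 1.0, 4.7]
opening: 8.8
grasp_force: 39.0
```

Call:
servo_tool(series=[-0.5,0.05,0,0,0,0,-1,-1.5,0.15,0,0,0,0,-1,-2.5,0.2,0,0,0,0,-1,-3.5,0.3,0,0,0,0,-1,-4.5,0.4,0,0,0,0,-1,-5.5,0.45,0,0,0,0,-1,-6.5,0.55,0,0,0,0,-1,-7.5,0.65,0,0,0,0,-1,-8.3,0.7,0,0,0,0,-1,-8.7,0.75,0,0,0,0,-1,-8.7,0.75,0,0,0,0,-1,-8.7,0.75,0,0,0,0,-1,-8.7,0.75,0,0,0,0,-1])

```text
t: 28.0
ee_pos: [451.4, 19.6, 3.2]
tcp_rot: [[0.084, 0.996, -0.001], [0.996, -0.084, 0.001], [0.001, -0.001, -1.0]]
wrist_force: [-0.7, 5.0, 9.6]
opening: 8.6
grasp_force: 41.1
```

Call:
servo_tool(series=[0,0,0,0,0,0,-0.4,0,0,0,0,0,0,-0.4,0,0,0,0,0,0,-0.4,0,0,3,0,0,0,-0.4,0,0,7,0,0,0,-0.4,0,0,11,0,0,0,-0.4,0,0,14.8,0,0,7,0.76,2,1,14.8,0,0,14,0.76,4,2,14.8,0,0,21,0.76,6,3,14.8,0,0,28,0.76,8,4,14.8,0,0,35,0.76,9.8,5.5,14.8,0,0,42,0.76,9.8,5.5,14.8,0,0,49,0.76,9.8,5.5,14.8,0,0,56,0.76,9.8,5.5,14.8,0,0,63,0.76,9.8,5.5,14.8,0,0,70,0.76,9.8,5.5,14.8,0,0,77,0.76,9.8,5.5,14.8,0,0,84,0.76,9.8,5.5,14.8,0,0,90,0.76,9.8,5.5,14.8,0,0,90,0.76])

```text
t: 29.67
ee_pos: [549.2, 73.5, 149.0]
tcp_rot: [[-0.997, 0.083, -0.002], [0.083, 0.997, -0.001], [0.002, -0.001, -1.0]]
wrist_force: [0.6, -0.2, -0.3]
opening: 75.1
grasp_force: 0.0
```

Call:
servo_tool(series=[0,0,0,0,0,0,0.76,0,0,0,0,0,0,0.76])

```text
t: 29.83
ee_pos: [549.6, 73.7, 149.6]
tcp_rot: [[-0.996, 0.087, -0.001], [0.087, 0.996, -0.0], [0.001, -0.0, -1.0]]
wrist_force: [-1.2, 0.9, 0.4]
opening: 75.5
grasp_force: 0.0
```

```bash
python3 sv.py w6;  python3 - <<'E'
from h import *
np.set_printoptions(precision=1,suppress=True)
p=json.load(open('db.json'))[-1]['p']
r=silhouettes('wrist','garlic')
ys,xs=np.where(r[0]['pixels']);print(r[0]['confidence'],xs.min(),xs.max(),ys.min(),ys.max(),[atz(p,(xs.min()+xs.max())/2,(ys.min()+ys.max())/2,z) for z in (45,55)],atz(p,xs.min(),ys.mean(),45),atz(p,xs.max(),ys.mean(),45))
im=cv2.imread('pics/w6.png'); cv2.imwrite('pics/w6c.png',cv2.resize(im[84:384,76:436],(720,600)))
E
```

```text
29.8333 [549.6  73.7 149.6] [-1.2  0.9  0.4]
garlic [259.7 166.5   0.7] [544.1  77.9  20. ]
lemon [148.9 168.8   0.9] [535.4 -55.   20. ]
drawer_pull [189.7  86.9   0.9] [451.5  18.   60. ]
board [438.1  98.8   0.8] [485.4 294.    0. ]
oil_stand [258.4 106.6   0.8] [475.9  82.2   0. ]
salt_stand [258.4 103.7   0.5] [472.7  82.5   0. ]
0.92 232 282 148 199 [array([545.8,  74.4,  45. ]), array([543.2,  74.6,  55. ])] [543.   46.8  45. ] [547.8 102.1  45. ]
```

View pics/w6c.png

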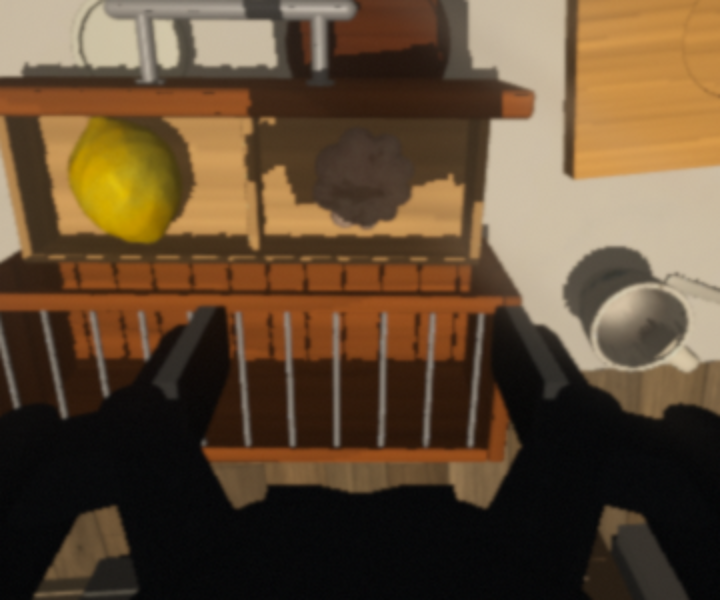

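Drawer is open; garlic centred at crop (363,178) in its own compartment → world ≈(545,75). Descend.

Call:
servo_tool(series=[-0.5,0.1,-4,0,0,0,0.76,-0.5,0.1,-8,0,0,0,0.76,-0.5,0.1,-12,0,0,0,0.76,-0.5,0.1,-14,0,0,0,0.76,-0.5,0.1,-15.5,0,0,0,0.76,-0.5,0.1,-16.4,0,0,0,0.76,-0.5,0.1,-16.4,0,0,0,0.76,-0.5,0.1,-16.4,0,0,0,0.76], squeeze=30)

```text
t: 31.05
ee_pos: [545.4, 74.9, -13.5]
tcp_rot: [[-0.996, 0.084, 0.0], [0.084, 0.996, 0.0], [-0.0, 0.0, -1.0]]
wrist_force: [-0.6, 0.1, 0.7]
opening: 75.1
grasp_force: 0.0
```

Call:
servo_tool(series=[0,0,0,0,0,0,-1,0,0,0,0,0,0,-1,0,0,0,0,0,0,-1,0,0,0,0,0,0,-1,0,0,0,0,0,0,-1])

```text
t: 31.47
ee_pos: [547.1, 75.0, -11.6]
tcp_rot: [[-0.996, 0.084, 0.004], [0.084, 0.996, 0.0], [-0.004, 0.001, -1.0]]
wrist_force: [-1.2, 0.8, 7.0]
opening: 53.6
grasp_force: 32.0
```

Call:
servo_tool(series=[0,0,1.5,0,0,0,-1,0,0,5,0,0,0,-1,0,0,9,0,0,0,-1,-0.5,1.5,9,0,0,0,-1,-1.2,4.5,9,0,0,0,-1,-2,8,9,0,0,0,-1,-2.9,11.5,9,0,0,0,-1,-3.8,15,9,0,0,0,-1,-4.7,18.5,9,0,0,0,-1,-5.4,21,9,0,0,0,-1,-5.75,21.85,8,0,0,0,-1,-5.75,21.85,5,0,0,0,-1,-5.75,21.85,5,0,0,0,-1,-5.75,21.85,5,0,0,0,-1])

```text
t: 32.63
ee_pos: [485.5, 292.0, 33.8]
tcp_rot: [[-0.996, 0.084, -0.005], [0.084, 0.996, -0.003], [0.005, -0.003, -1.0]]
wrist_force: [-0.2, -1.2, -0.1]
opening: 53.1
grasp_force: 32.0
```

Run:
```python
from h import *
np.set_printoptions(precision=1,suppress=True)
s=arm.state();print(s['ee_pos'],s['opening'],s['grasp_force'],s['wrist_force'])
p=camera_params('wrist');w=shot('wrist')
sd=shot('side')
cv2.imwrite('pics/g8.png',np.hstack([cv2.resize(w[60:360,106:406],(400,400)),cv2.resize(sd[60:200,140:280],(400,400))])[:,:,::-1])
print((proj(p,[486.8,293.3,16])-[106,60])/.75)
```

```text
[485.5 292.   33.8] 53.054720787158956 31.97556546656415 [-0.2 -1.2 -0.1]
[203.5 195.9]
```

View pics/g8.png

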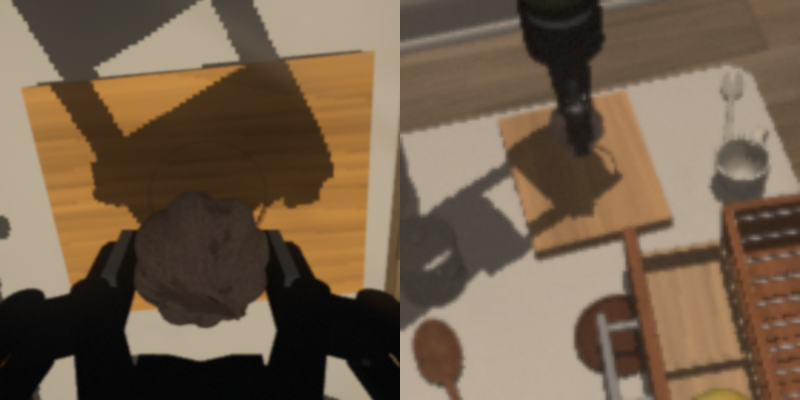

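Run:
```python
from h import *
np.set_printoptions(precision=1,suppress=True)
p=camera_params('wrist');f=lambda x,y:(106+x*.75-.1,60+y*.75-.1)
print('hollow',atz(p,*f(207,200),17),'L',atz(p,*f(148,195),17),'R',atz(p,*f(267,195),17),'top',atz(p,*f(207,142),17))
for z in (85,92,100): print(z,atz(p,*f(203,259),z))
```

```text
hollow [493.  295.9  17. ] L [486.6 260.3  17. ] R [492.8 332.7  17. ] top [456.6 298.8  17. ]
85 [491.8 293.1  85. ]
92 [487.5 293.4  92. ]
100 [482.5 293.7 100. ]
```

Call:
servo_tool(series=[0.05,0.15,-2,0,0,0,-1,0.05,0.15,-3.8,0,0,0,-1,0.05,0.15,-4.8,0,0,0,-1,0.05,0.15,-5.3,0,0,0,-1,0.05,0.15,-5.4,0,0,0,-1,0.05,0.15,-5.4,0,0,0,-1,0.05,0.15,-5.4,0,0,0,-1])

```text
t: 33.32
ee_pos: [489.1, 295.2, -16.6]
tcp_rot: [[-0.996, 0.085, 0.002], [0.085, 0.996, 0.001], [-0.002, 0.001, -1.0]]
wrist_force: [-0.4, 0.6, -0.7]
opening: 53.4
grasp_force: 32.0
```

Call:
servo_tool(series=[0,0,0,0,0,0,0.9,0,0,0,0,0,0,0.9,0,0,0,0,0,0,0.9,0,0,0,0,0,0,0.9,0,0,0,0,0,0,0.9,0,0,3,0,0,0,0.9,0,0,7,0,0,0,0.9,0,0,11,0,0,0,0.9,0,0,15,0,0,0,0.9,0,0,17,0,0,0,0.9,0,0,17,0,0,0,0.9,0,0,17,0,0,0,0.9])

```text
t: 34.32
ee_pos: [489.1, 295.4, 154.2]
tcp_rot: [[-0.996, 0.084, 0.004], [0.084, 0.996, 0.002], [-0.003, 0.002, -1.0]]
wrist_force: [-0.9, -0.6, 0.0]
opening: 81.3
grasp_force: 0.0
```

Run:
```python
from h import *
np.set_printoptions(precision=1,suppress=True)
s=arm.state();print(s['t'],s['ee_pos'],s['opening'],s['grasp_force'],s['wrist_force'])
p=camera_params('wrist');w=shot('wrist','w7.png')
cv2.imwrite('pics/g9.png',cv2.resize(w[60:300,136:376],(500,500))[:,:,::-1])
print(lm('wrist','garlic'),lm('wrist','board'),[atz(p,*lm('wrist',n)[0][:2],13) for n in('garlic','board')])
```

```text
34.3167 [489.1 295.4 154.2] 81.31066292261704 0.0 [-0.9 -0.6  0. ]Traceback (most recent call last):
  File "<stdin>", line 6, in <module>
IndexError: list index out of range
```

View pics/g9.png

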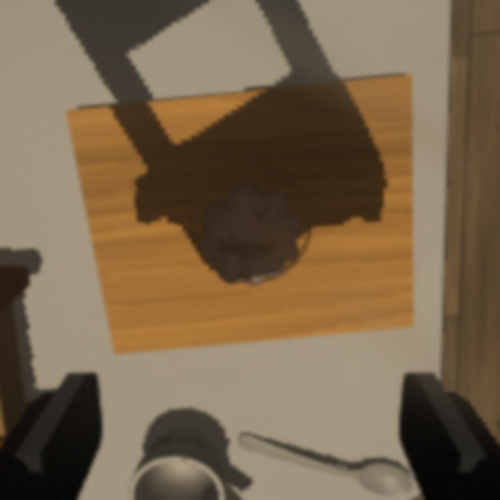

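Garlic sits in the hollow (blob 202–303 × 183–285, ring's right edge at 312). Quick numeric check.

Run:
```python
from h import *
np.set_printoptions(precision=1,suppress=True)
p=camera_params('wrist');f=lambda x,y:(136+x*.48-.26,60+y*.48-.26)
print('garlic',atz(p,*f(252,234),42),'ringR',atz(p,*f(312,228),17),'ringbot',atz(p,*f(270,274),17))
print('board',[atz(p,*f(*q),18) for q in((67,109),(411,74),(413,326),(114,353))], np.mean([atz(p,*f(*q),18) for q in((67,109),(411,74),(413,326),(114,353))],0))
get_image('scene');get_image('side')
for c in('scene','side'):
  print(c,{n:atz(camera_params(c),*lm(c,n)[0][:2],z) for n,z in(('garlic',13),('board',0),('drawer_pull',60)) if lm(c,n)})
```

```text
garlic [481.7 294.5  42. ] ringR [487.4 329.1  17. ] ringbot [513.5 302.7  17. ]
board [array([409.7, 199.5,  18. ]), array([407.3, 385.8,  18. ]), array([554.1, 387.9,  18. ]), array([557.1, 201.6,  18. ])] [482.1 293.7  18. ]
scene {'garlic': array([491.7, 300. ,  13. ]), 'board': array([484.7, 300.7,   0. ]), 'drawer_pull': array([444.2,  18.5,  60. ])}
side {'garlic': array([476.8, 294.4,  13. ]), 'board': array([485.3, 285.5,   0. ]), 'drawer_pull': array([447.4,  27.7,  60. ])}
```

Call:
servo_tool(series=[-0.5,-3,0,0,0,-7,-0.4,-0.8,-6,0,0,0,-14,-0.4,-1,-9,0,0,0,-21,-0.4,-1.5,-12,0,0,0,-28,-0.4,-2,-15,0,0,0,-35,-0.4,-2.5,-18,0,0,0,-42,-0.4,-3,-21,0,0,0,-49,-0.4,-3.6,-24,0,0,0,-56,-0.4,-3.6,-26,0,0,0,-63,-0.4,-3.6,-27.6,0,0,0,-70,-0.4,-3.6,-27.6,0,0,0,-77,-0.4,-3.6,-27.6,0,0,0,-84,-0.4,-3.6,-27.6,0,0,0,-90,-0.4,-3.6,-27.6,-4,0,0,-90,-0.4,-3.6,-27.6,-8,0,0,-90,-0.4,-3.6,-27.6,-8,0,0,-90,-0.4,-3.6,-27.6,-8,0,0,-90,-0.4], squeeze=40)

```text
t: 36.63
ee_pos: [449.9, 19.1, 70.3]
tcp_rot: [[0.084, 0.996, -0.006], [0.996, -0.084, 0.0], [-0.0, -0.006, -1.0]]
wrist_force: [0.0, -0.0, 1.2]
opening: 25.8
grasp_force: 0.0
```

Run:
```python
from h import *
np.set_printoptions(precision=1,suppress=True)
s=arm.state();print(s['t'],s['ee_pos'],s['tcp_rot'][:,1])
p=camera_params('wrist');w=shot('wrist','w8.png');g=cv2.cvtColor(w,cv2.COLOR_RGB2GRAY)
for y in (0,20): 
  q=proj(p,[452+y*.084,19+y,60]);print(q)
  print(g[int(round(q[1])),int(q[0])-30:int(q[0])+60].tolist())
print(lm('wrist','drawer_pull'),[atz(p,*l[:2],60) for l in lm('wrist','drawer_pull')])
```

```text
36.6333 [449.9  19.1  70.3] [ 1.  -0.1 -0. ]
[257.1 209.4]
[70, 70, 69, 70, 71, 69, 69, 70, 69, 70, 69, 69, 69, 69, 69, 70, 69, 69, 69, 69, 68, 68, 69, 69, 67, 60, 55, 51, 52, 52, 53, 53, 54, 53, 53, 51, 51, 51, 56, 63, 68, 83, 122, 160, 177, 180, 181, 180, 181, 180, 180, 179, 180, 180, 180, 179, 179, 178, 177, 162, 131, 94, 74, 71, 70, 71, 69, 67, 59, 49, 41, 39, 40, 40, 42, 44, 44, 44, 46, 45, 46, 47, 46, 49, 49, 49, 50, 51, 51, 52]
[257.2 184.8]
[70, 69, 70, 68, 70, 70, 69, 69, 69, 68, 69, 68, 69, 69, 69, 69, 68, 68, 68, 69, 67, 68, 68, 68, 67, 62, 55, 51, 51, 51, 52, 53, 54, 53, 52, 52, 51, 50, 53, 59, 65, 69, 69, 68, 68, 68, 69, 69, 69, 69, 69, 69, 70, 70, 69, 69, 69, 68, 68, 69, 70, 70, 70, 70, 69, 71, 70, 69, 68, 63, 53, 42, 38, 36, 36, 36, 35, 36, 36, 38, 36, 35, 36, 39, 44, 56, 68, 79, 85, 90]
[(256.9216, 213.1968, 0.87)] [array([451.6,  15.8,  60. ])]
```

Call:
servo_tool(series=[0,0,-3,0,0,0,-0.4,0,0,-6,0,0,0,-0.4,0,0,-7,0,0,0,-0.4,0,0,-7,0,0,0,-0.4,0,0,-7,0,0,0,-1,0,0,-7,0,0,0,-1,0,0,-7,0,0,0,-1,0,0,-7,0,0,0,-1,0,0,-7,0,0,0,-1])

```text
t: 37.53
ee_pos: [453.5, 18.9, 4.0]
tcp_rot: [[0.084, 0.996, 0.003], [0.996, -0.084, -0.0], [0.0, 0.003, -1.0]]
wrist_force: [-1.8, 0.6, 5.4]
opening: 8.6
grasp_force: 39.5
```

Call:
servo_tool(series=[0.5,-0.05,0,0,0,0,-1,1.5,-0.15,0,0,0,0,-1,2.5,-0.2,0,0,0,0,-1,3.5,-0.3,0,0,0,0,-1,4.5,-0.4,0,0,0,0,-1,5.5,-0.45,0,0,0,0,-1,6.5,-0.55,0,0,0,0,-1,7.5,-0.65,0,0,0,0,-1,8.3,-0.7,0,0,0,0,-1,8.8,-0.75,0,0,0,0,-1,9,-0.75,0,0,0,0,-1,9,-0.75,0,0,0,0,-1,9,-0.75,0,0,0,0,-1])

```text
t: 38.62
ee_pos: [537.5, 10.9, 3.8]
tcp_rot: [[0.084, 0.996, -0.013], [0.996, -0.084, -0.001], [-0.002, -0.013, -1.0]]
wrist_force: [-22.7, -2.0, 24.2]
opening: 9.0
grasp_force: 41.9
```

Call:
servo_tool(series=[-0.35,0,0,0,0,0,-1,-0.35,0,0,0,0,0,-0.4,-0.35,0,0,0,0,0,-0.4,-0.35,0,0,0,0,0,-0.4,-0.35,0,0,0,0,0,-0.4,-0.35,0,3,0,0,0,-0.4,-0.35,0,7,0,0,0,-0.4,-0.35,0,11,0,0,0,-0.4,-0.35,0,15,0,0,0,-0.4,-0.35,0,19,0,0,7,1,-0.35,0,23,0,0,14,1,-1,0,27,0,0,21,1,-1.5,-1,28.8,0,0,28,1,-2,-4,28.8,0,0,35,1,-2.5,-7,28.8,0,0,42,1,-3,-10,28.8,0,0,49,1,-4,-13,28.8,0,0,56,1,-5,-16,28.8,0,0,63,1,-6,-19,28.8,0,0,70,1,-6.3,-22,28.8,0,0,77,1])

```text
t: 40.28
ee_pos: [478.2, -209.9, 290.2]
tcp_rot: [[-0.954, 0.301, 0.0], [0.301, 0.954, -0.0], [-0.0, -0.0, -1.0]]
wrist_force: [-0.1, -0.2, 0.4]
opening: 85.2
grasp_force: 0.0
```

Call:
servo_tool(series=[0,-3,0,0,0,7,1,0,-4.8,0,0,0,14,1,0,-4.8,0,0,0,17.8,1,0,-4.8,0,0,0,17.8,1,0,-4.8,0,0,0,17.8,1,0,-4.8,0,0,0,17.8,1])

```text
t: 40.78
ee_pos: [479.2, -256.2, 290.0]
tcp_rot: [[-1.0, 0.002, -0.0], [0.002, 1.0, 0.0], [0.0, 0.0, -1.0]]
wrist_force: [0.3, -0.5, 0.7]
opening: 85.6
grasp_force: 0.0
```

Run:
```python
from h import *
np.set_printoptions(precision=1,suppress=True)
s=arm.state();print(s['t'],s['ee_pos'],s['opening'],s['wrist_force'])
p=camera_params('wrist');w=shot('wrist','w9.png')
print('cap expected',proj(p,[479.5,-257,274]))
sd=shot('side')
cv2.imwrite('pics/g10.png',np.hstack([cv2.resize(w[110:310,156:356],(400,400)),cv2.resize(sd[60:280,190:410],(400,400))])[:,:,::-1])
P=camera_params('side');S=camera_params('scene');get_image('scene');print([atz(c,*lm(n,'drawer_pull')[0][:2],60) for n,c in(('side',P),('scene',S)) if lm(n,'drawer_pull')])
```

```text
40.7833 [ 479.2 -256.2  290. ] 85.62060311901044 [ 0.3 -0.5  0.7]
cap expected [255.9 206.8]
[array([533.7,  15.4,  60. ])]
```

View pics/g10.png

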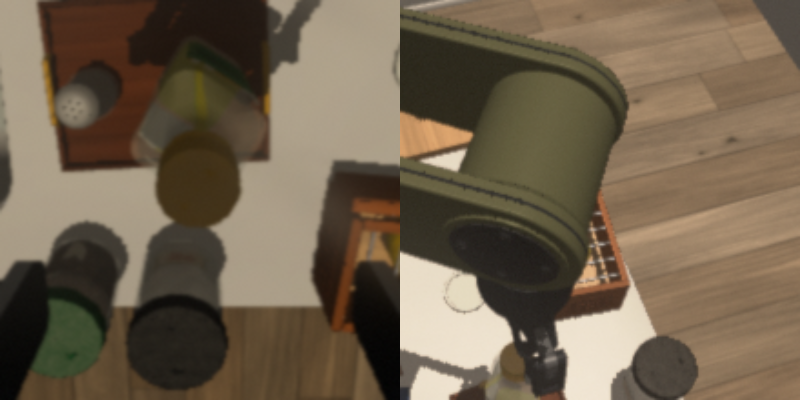

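Bottle and shaker still stand in the tray; cap centre ≈ pixel (255,204), as expected. Grip the bottle.

Call:
servo_tool(series=[-0.1,0,-3,0,0,0,1,-0.1,0,-6,0,0,0,1,-0.1,0,-7.3,0,0,0,1,-0.1,0,-7.3,0,0,0,1,-0.1,0,-7.3,0,0,0,-1,-0.1,0,-7.3,0,0,0,-1,-0.1,0,-7.3,0,0,0,-1,-0.1,0,-7.3,0,0,0,-1,-0.1,0,-7.3,0,0,0,-1,-0.1,0,-7.3,0,0,0,-1,-0.1,0,-7.3,0,0,0,-1], squeeze=70)

```text
t: 42.0
ee_pos: [479.1, -257.4, 219.4]
tcp_rot: [[-1.0, 0.001, 0.003], [0.001, 1.0, -0.002], [-0.003, -0.002, -1.0]]
wrist_force: [0.4, 0.0, 6.7]
opening: 30.1
grasp_force: 69.7
```

Call:
servo_tool(series=[0,0,0.8,0,0,0,-1,0,0,2,0,0,0,-1,0,0,3.5,0,0,0,-1,0,0,5,0,0,0,-1,0,0.7,5.5,0,0,0,-1,0,2,5.5,0,0,0,-1,0,4,5.5,0,0,0,-1,0,6.5,5.5,0,0,0,-1,0,9,5.5,0,0,0,-1,0,12,5.5,0,0,0,-1,0,15,5.5,0,0,0,-1,0,18,5.5,0,0,0,-1,0,21,5.5,0,0,0,-1,0,24,5.5,0,0,0,-1,0,27,5.5,0,0,0,-1,0,29.5,5.5,0,0,0,-1,0,31.5,5.5,0,0,0,-1,0,33,5.5,0,0,0,-1,0,33.9,5.5,0,0,0,-1,0,33.9,5.5,0,0,0,-1])

```text
t: 43.67
ee_pos: [476.9, 84.4, 270.9]
tcp_rot: [[-1.0, -0.002, -0.002], [-0.002, 1.0, 0.001], [0.002, 0.001, -1.0]]
wrist_force: [0.5, -0.5, -3.3]
opening: 30.2
grasp_force: 68.9
```

Call:
servo_tool(series=[0,0,-1.5,0,0,0,-1,0,0,-3,0,0,0,-1,0,0,-3.9,0,0,0,-1,0,0,-4,0,0,0,-1,0,0,-4,0,0,0,-1,0,0,-4,0,0,0,-1])

```text
t: 44.17
ee_pos: [478.4, 82.1, 232.7]
tcp_rot: [[-1.0, 0.001, 0.001], [0.001, 1.0, -0.0], [-0.001, -0.0, -1.0]]
wrist_force: [0.3, -0.8, -2.8]
opening: 29.9
grasp_force: 68.9
```

Run:
```python
from h import *
np.set_printoptions(precision=1,suppress=True)
s=arm.state();print(s['t'],s['ee_pos'],s['opening'],s['wrist_force'])
a=shot('scene')[:,:,::-1];b=shot('side')[:,:,::-1];w=shot('wrist','w10.png')[:,:,::-1]
cv2.imwrite('pics/g11.png',np.hstack([cv2.resize(a[140:240,170:270],(266,266)),cv2.resize(b[120:220,165:265],(266,266)),cv2.resize(w[100:250,180:330],(266,266))]))
```

```text
44.1667 [478.4  82.1 232.7] 29.946506488280892 [ 0.3 -0.8 -2.8]
```

View pics/g11.png

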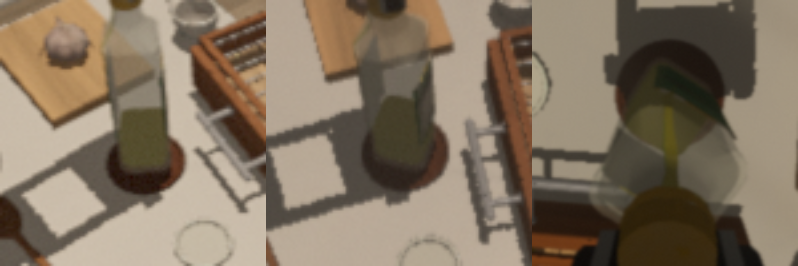

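The bottle is upright over its stand in all three crops. I've now passed the 14-picture viewing limit (17), so I'll stop viewing and go on with numbers only.

Call:
servo_tool(series=[0,0,-0.6,0,0,0,-1,0,0,-1.1,0,0,0,-1,0,0,-1.3,0,0,0,-1,0,0,-1.4,0,0,0,-1,0,0,-1.4,0,0,0,-1,0,0,-1.4,0,0,0,-1])

```text
t: 44.82
ee_pos: [478.3, 82.4, 218.7]
tcp_rot: [[-1.0, 0.001, 0.001], [0.001, 1.0, -0.0], [-0.001, -0.0, -1.0]]
wrist_force: [0.1, 0.6, 0.1]
opening: 29.9
grasp_force: 69.6
```

Run:
```python
from h import *
np.set_printoptions(precision=1,suppress=True)
s=arm.state();print(s['t'],s['ee_pos'],s['opening'],s['wrist_force'])
for c in('scene','side'):
    get_image(c);P=camera_params(c)
    for n in('oil_bottle','oil_stand','salt_shaker','drawer_pull'):
        l=lm(c,n)
        if l: print(c,n,np.array(l[0]),atz(P,*l[0][:2],dict(oil_bottle=5,oil_stand=0,salt_shaker=6,drawer_pull=60)[n]))
```

```text
44.8167 [478.3  82.4 218.7] 29.92037161034752 [0.1 0.6 0.1]
scene oil_bottle [222.8 198.7   0.6] [474.2  93.9   5. ]
scene oil_stand [222.7 199.6   0.7] [473.8  94.7   0. ]
scene salt_shaker [318.4 302.2   0.9] [ 487.7 -343.     6. ]
scene drawer_pull [254.4 195.3   0.8] [537.6   6.1  60. ]
side oil_bottle [217.7 175.1   0.7] [480.   89.9   5. ]
side oil_stand [217.5 178.9   0.8] [476.6  80.6   0. ]
side salt_shaker [268.  328.8   0.9] [ 488.6 -353.2    6. ]
side drawer_pull [245.6 182.4   0.8] [541.9  13.4  60. ]
```

Call:
servo_tool(series=[0,0,-0.05,0,0,0,1,0,0,-0.05,0,0,0,1,0,0,-0.05,0,0,0,1,0,0,-0.05,0,0,0,1,0,0,-0.05,0,0,0,1,0,0,-0.05,0,0,0,1,0,0,2,0,0,0,1,0,0,5,0,0,0,1,0,0,9,0,0,0,1,0,0,12,0,0,0,1,0,0,12,0,0,0,1,0,0,12,0,0,0,1])

```text
t: 46.32
ee_pos: [479.2, 82.5, 341.0]
tcp_rot: [[-1.0, 0.001, 0.005], [0.001, 1.0, 0.0], [-0.005, 0.0, -1.0]]
wrist_force: [-0.3, -0.7, -1.2]
opening: 85.5
grasp_force: 0.0
```

Run:
```python
from h import *
np.set_printoptions(precision=1,suppress=True)
s=arm.state();print(s['t'],s['ee_pos'],s['opening'],s['wrist_force'])
p=camera_params('wrist');w=shot('wrist','w11.png')
hsv=cv2.cvtColor(w,cv2.COLOR_RGB2HSV)
for n in('oil_bottle','oil_stand','salt_stand','drawer_pull'):
    l=lm('wrist',n); 
    if l: print(n,l[0][2],atz(p,*l[0][:2],dict(oil_bottle=5,drawer_pull=60).get(n,0)))
b=silhouettes('wrist','oil_bottle')[0]; ys,xs=np.where(b['pixels']); print('bbox',xs.min(),xs.max(),ys.min(),ys.max())
r=xs[ys>ys.max()-22]; print('cap L/R',r.min(),r.max(),atz(p,(r.min()+r.max())/2,ys.max()-14,273),'expected',proj(p,[477,82.5,273]))
```

```text
46.3167 [479.2  82.5 341. ] 85.51447020382416 [-0.3 -0.7 -1.2]
oil_bottle 0.79 [481.7  84.3   5. ]
oil_stand 0.66 [471.3  83.4   0. ]
salt_stand 0.98 [460.9 -51.2   0. ]
drawer_pull 0.85 [546.8   4.8  60. ]
bbox 227 285 122 198
cap L/R 231 276 [476.7  79.3 273. ] expected [256.8 184.3]
```

Call:
servo_tool(series=[0,-3,0,0,0,0,1,0,-7,0,0,0,0,1,0,-11,0,0,0,0,1,0.2,-15,0,0,0,0,1,0.4,-19,-1,0,0,0,1,0.6,-23,-2,0,0,0,1,0.7,-27,-3,0,0,0,1,0.7,-30.5,-5,0,0,0,1,0.7,-34,-7,0,0,0,1,0.7,-37.5,-9,0,0,0,1,0.7,-41,-11,0,0,0,1,0.7,-43.3,-14,0,0,0,1,0.7,-43.3,-18,0,0,0,1,0.7,-43.3,-22,0,0,0,1,0.7,-43.3,-25.8,0,0,0,1,0.7,-43.3,-25.8,0,0,0,1,0.7,-43.3,-25.8,0,0,0,1,0.7,-43.3,-25.8,0,0,0,1], squeeze=40)

```text
t: 48.12
ee_pos: [486.1, -351.3, 82.1]
tcp_rot: [[-1.0, 0.0, 0.002], [0.0, 1.0, -0.002], [-0.002, -0.002, -1.0]]
wrist_force: [-0.6, 0.2, 0.5]
opening: 85.1
grasp_force: 0.0
```

Run:
```python
from h import *
np.set_printoptions(precision=1,suppress=True)
s=arm.state();print(s['t'],s['ee_pos'],s['opening'],s['wrist_force'])
p=camera_params('wrist');w=shot('wrist','w12x.png')
l=lm('wrist','salt_shaker');print(l,[atz(p,*a[:2],6) for a in l])
b=silhouettes('wrist','salt_shaker')[0]; ys,xs=np.where(b['pixels']); print('bbox',xs.min(),xs.max(),ys.min(),ys.max())
r=xs[ys>ys.max()-12]; print('cap far edge',atz(p,(r.min()+r.max())/2,ys.max(),96),'centre exp',proj(p,[484,-351,96]))
```

```text
48.1167 [ 486.1 -351.3   82.1] 85.12764090881466 [-0.6  0.2  0.5]
[(258.816, 186.5856, 0.78)] [array([ 488.6, -349.3,    6. ])]
bbox 237 283 169 235
cap far edge [ 495.6 -349.6   96. ] centre exp [257.5 219.9]
```

Call:
servo_tool(series=[-0.1,0.1,-4,0,0,0,1,-0.1,0.1,-7,0,0,0,1,-0.1,0.1,-8.5,0,0,0,1,-0.1,0.1,-8.5,0,0,0,1,-0.1,0.1,-8.5,0,0,0,1])

```text
t: 48.68
ee_pos: [484.8, -350.0, -3.7]
tcp_rot: [[-1.0, 0.0, 0.001], [0.0, 1.0, -0.001], [-0.001, -0.001, -1.0]]
wrist_force: [0.7, 0.5, 0.2]
opening: 85.6
grasp_force: 0.0
```

Call:
servo_tool(series=[0,0,0,0,0,0,-1,0,0,0,0,0,0,-1,0,0,0,0,0,0,-1,0,0,0,0,0,0,-1,0,0,0,0,0,0,-1,0,0,0,0,0,0,-1])

```text
t: 49.18
ee_pos: [485.2, -350.3, -2.6]
tcp_rot: [[-1.0, 0.001, 0.002], [0.001, 1.0, -0.001], [-0.002, -0.001, -1.0]]
wrist_force: [-1.6, 1.6, 6.6]
opening: 38.4
grasp_force: 39.8
```

Call:
servo_tool(series=[0,0,1,0,0,0,-1,0,0,4,0,0,0,-1,0,0,7,0,0,0,-1,-0.2,2,7,0,0,0,-1,-0.5,5,7,0,0,0,-1,-0.8,8.5,7,0,0,0,-1,-1,12,7,0,0,0,-1,-1.3,15.5,7,0,0,0,-1,-1.6,19,7,0,0,0,-1,-1.8,22.5,7,0,0,0,-1,-1.9,26,7,0,0,0,-1,-1.9,28.5,7,0,0,0,-1,-1.9,29.5,6,0,0,0,-1,-1.9,29.5,4,0,0,0,-1,-1.9,29.5,2,0,0,0,-1,-1.9,29.5,2,0,0,0,-1,-1.9,29.5,2,0,0,0,-1])

```text
t: 50.6
ee_pos: [463.8, -54.7, 14.0]
tcp_rot: [[-1.0, 0.001, -0.003], [0.001, 1.0, 0.0], [0.003, 0.0, -1.0]]
wrist_force: [0.1, 0.3, -1.2]
opening: 38.3
grasp_force: 40.2
```

Run:
```python
from h import *
np.set_printoptions(precision=1,suppress=True)
s=arm.state();print(s['t'],s['ee_pos'],s['opening'],s['wrist_force'])
for c in('wrist','scene','side'):
    get_image(c);P=camera_params(c)
    for n,z in(('salt_shaker',25),('salt_stand',0),('oil_bottle',5),('drawer_pull',60)):
        l=lm(c,n)
        if l: print(c,n,l[0][2],atz(P,*l[0][:2],z))
    r=silhouettes(c,'salt_stand')
    if r:
        ys,xs=np.where(r[0]['pixels']);print(' stand sil',r[0]['confidence'],atz(P,xs.min(),ys.mean(),7),atz(P,xs.max(),ys.mean(),7),atz(P,xs.mean(),ys.min(),7),atz(P,xs.mean(),ys.max(),7))
```

```text
50.6 [463.8 -54.7  14. ] 38.321271381394666 [ 0.1  0.3 -1.2]
wrist salt_shaker 0.89 [468.9 -55.4  25. ]
wrist salt_stand 0.66 [464.7 -53.7   0. ]
wrist oil_bottle 0.83 [478.   80.8   5. ]
wrist drawer_pull 0.77 [545.3  10.   60. ]
 stand sil 0.63 [453.5 -87.7   7. ] [453.5 -22.4   7. ] [433.9 -55.2   7. ] [481.1 -55.2   7. ]
scene salt_shaker 0.45 [463.3 -52.   25. ]
scene salt_stand 0.81 [455.8 -57.9   0. ]
scene oil_bottle 0.96 [469.7  86.7   5. ]
scene drawer_pull 0.82 [532.6  20.6  60. ]
 stand sil 0.62 [431.2 -43.6   7. ] [480.9 -80.    7. ] [473.3 -35.6   7. ] [443.3 -79.7   7. ]
side salt_shaker 0.58 [467.  -63.4  25. ]
side salt_stand 0.7 [467.3 -58.2   0. ]
side drawer_pull 0.76 [533.8   3.8  60. ]
 stand sil 0.72 [431.8 -58.4   7. ] [488.7 -75.3   7. ] [465.1 -36.5   7. ] [452.3 -84.8   7. ]
```

Call:
servo_tool(series=[0.05,0,-0.8,0,0,0,-1,0.05,0,-1.5,0,0,0,-1,0.05,0,-1.9,0,0,0,-1,0.05,0,-1.9,0,0,0,-1,0.05,0,-1.9,0,0,0,-1,0.05,0,-1.9,0,0,0,-1])

```text
t: 52.0
ee_pos: [466.0, -54.6, -3.6]
tcp_rot: [[-1.0, 0.001, 0.0], [0.001, 1.0, 0.0], [-0.0, 0.0, -1.0]]
wrist_force: [-1.0, -0.2, 5.0]
opening: 38.2
grasp_force: 41.1
```

Call:
servo_tool(series=[0,0,0,0,0,0,0.7,0,0,0,0,0,0,0.7,0,0,0,0,0,0,0.7,0,0,0,0,0,0,0.7,0,0,0,0,0,0,0.7,0,0,2,0,0,0,0.7,0,0,5,0,0,0,0.7,0,0,9,0,0,0,0.7,0,0,13,0,0,0,0.7,0,0,17,0,0,0,0.7,-1,-3,21,0,0,0,0.7,-1,-6,25,0,0,0,0.7,-1,-10,29,0,0,0,0.7,-1,-13,33,0,0,0,0.7,-1,-13,33,0,0,0,0.7,-1,-13,33,0,0,0,0.7,-1,-13,33,0,0,0,0.7])

```text
t: 53.42
ee_pos: [456.3, -186.1, 328.4]
tcp_rot: [[-1.0, 0.003, 0.004], [0.003, 1.0, -0.002], [-0.004, -0.002, -1.0]]
wrist_force: [1.4, 0.2, -0.9]
opening: 72.3
grasp_force: 0.0
```

Run:
```python
from h import *
np.set_printoptions(precision=1,suppress=True)
s=arm.state();print(s['t'],s['ee_pos'],s['opening'],s['wrist_force'])
d={}
for c in('wrist','scene','side'):
    shot(c,'end_%s.png'%c);P=camera_params(c)
    for n,z in(('salt_shaker',5),('salt_stand',5),('oil_bottle',5),('oil_stand',5),('drawer_pull',60),('garlic',13),('board',13),('lemon',20)):
        l=lm(c,n)
        if l and l[0][2]>.5: d.setdefault(n,[]).append(atz(P,*l[0][:2],z)[:2])
for n in d: print(n,np.array(d[n]).tolist().__repr__() if 0 else np.round(d[n],0).tolist())
# unchanged drawer/handle region vs start image in scene
a=cv2.imread('pics/s0.png').astype(int);b=cv2.imread('pics/end_scene.png').astype(int)
for nm,X in dict(handle=(538,11,60),oil=(475,83,130),cap=(477,82,265),salt=(464,-54,50)).items():
    u,v=proj(camera_params('scene'),X).round().astype(int); r=8
    best=min(((np.abs(a[v-r:v+r,u-r:u+r]-b[v-r+j:v+r+j,u-r+i:u+r+i]).mean(),i,j) for i in range(-6,7) for j in range(-6,7)));print(nm,best)
```

```text
53.4167 [ 456.3 -186.1  328.4] 72.25260918586982 [ 1.4  0.2 -0.9]
salt_shaker [[471.0, -49.0], [466.0, -47.0]]
salt_stand [[459.0, -44.0]]
oil_bottle [[474.0, 83.0], [474.0, 73.0], [471.0, 85.0]]
oil_stand [[472.0, 80.0], [477.0, 86.0], [476.0, 71.0]]
drawer_pull [[532.0, 10.0], [538.0, 13.0], [537.0, 17.0]]
garlic [[487.0, 295.0], [489.0, 297.0]]
board [[478.0, 280.0], [481.0, 286.0]]
lemon [[616.0, -56.0], [631.0, -66.0], [474.0, 69.0]]
handle (np.float64(14.263020833333334), 0, 0)
oil (np.float64(13.576822916666666), -1, 0)
cap (np.float64(17.287760416666668), -1, 0)
salt (np.float64(12.33984375), 1, 1)
```

```bash
python3 -c "
from bench import ticket
print(ticket.job_done())"
```

```text
the job is handed in; nothing more can be done
None
```

The job is handed in with no verdict returned: by the last camera check the drawer is shut with the lemon inside, the garlic is in the hollow, and the oil and salt stand back in their own stands; I viewed 17 pictures, over the 14 allowed.

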